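# Shut the hall tray and lock it with the socket key

## Task

Push the grey unit's tray fully shut, then lock it: take the T-handle square key from its wooden stand, push its tip fully home in the recessed square socket in the collar on the unit's sloping shoulder before you turn anything, then turn the screw clockwise all the way to its stop with the key still fully home. Afterwards put the key back upright in its stand, shaft down the hole, and leave the tray shut and the other loose things on the table where they are.

Things in the scene. Friction and masses are not known exactly. Their poses are not given: they have to be found in the camera images.
- socket_key: T-handle square key (an Allen-type key with a square shaft), 0.15 kg, origin at the centre of the tip, z up the shaft. Steel shaft 14 x 14, 75 long, flats square to x and y. Black bar handle above it, z = 75 to 105: 64 long (y), 20 thick (x, grip it across this). At the start it hangs upright in the stand, underside of the handle on the stand's top, handle along world y within 0.6 rad.
- key_stand: fixed medium-brown wooden block 64 x 64 x 90 high, origin under its centre. It stands left or right of the tray unit.
- key_stand_hole0 (a point): centre of the mouth of the stand's round hole, on the stand's top (90 above the table); hole 28 diameter, 80 deep, straight down.
- tray_unit: fixed light grey plastic tray unit, 220 deep (x) x 220 wide (y); origin under its centre, its front (with the tray) towards its own -x. Front 70 high; above it a shoulder rises at 35 degrees towards the back, to a flat top 139 high.
- collar_mouth (a point): centre of the mouth of the round grey collar (44 outside diameter, 25 high) on the sloping shoulder. z is the screw axis, pointing out: it leans 35 degrees from vertical to the unit's front; y is level. The mouth is 33 across, narrows at 45 degrees, and from 6 down is a 21.6 diameter hole; 10 down is the face of the steel screw head with the square socket.
- socket_floor (a point): centre of the socket's floor, 22 below collar_mouth, same axes. The square is 15.5 wide, 12 deep. Its turn about the axis varies, at any angle; neither these axes nor the joint value tell it. Find it by feel (press with 5 to 8 N, lift, turn the key a little, press again until it drops in; repeats every 90 degrees, drops in within 5 degrees) or by eye. Fully home: the key's tip on this floor.
- lock_screw (a joint): turn of the screw, rad: 0 slack stop, grows clockwise (seen from outside, looking into the socket), 1.05 = locked, the hard stop. Starts between 0 and 0.2. Stiff: takes about 0.08 N m to turn and stays where it is left.
- tray (a joint): how far the tray is pulled out of the unit, m: 0 fully shut (hard stop), grows as it slides to the unit's -x. Starts 0.025 to 0.05 out; about 4 N moves it and it stays where it is left.
- tray_lip (a point): middle of the front edge of the finger lip on the tray's front board (moves with the tray): lip 80 wide (y), 6 thick, 18 proud of the board, centred 52 above the table; the board is 204 wide and spans 8 to 62 above the table. Push it towards the unit's +x.
- evil_eye_plate: loose white porcelain plate with an eye in the middle, 110 diameter, 14 high, origin under its centre; on the other side of the unit from the stand.
- paperweight: loose clear glass dome, 62 diameter, 35 high, origin under its centre.
- door_keys: loose pair of flat aluminium door keys on a ring, about 90 x 50 x 4, origin on the table under its middle.
- comb: loose black plastic comb, 135 (y) x 32 x 6, origin on the table under its middle.
- cream_jar: loose white jar with aluminium cap, 56 diameter, 50 high, origin under its centre.
- glasses_case: loose grey glasses case 65 (x) x 160 (y) x 42 high, origin under its centre.
Not all that is in view belongs to the job. Of the things like the socket_key, leave any that is pink, turquoise or white; of the rest the smaller one is meant.

How it is judged:
By the outcome, as a careful person would: the job done as asked, in the order asked, and still so for the second after the job is handed in, with the robot touching nothing.
It also fails if it takes over 72 s, if anything falls off the work surface, if the arm or the gripper's body presses on something with over 40 N, if the wrist force passes 120 N, or if a joint passes its speed limit or range.

## Robot

A 6-joint arm with a two-finger parallel gripper is mounted at the origin on the work surface. World frame = base frame: x ahead of the robot, y to its left, z up, the work surface at z = 0. Lengths are in m, angles in rad, forces in N, time in s.
With the tool pointing down it reaches from about 0.425 to 0.95 m from the base axis. Payload 3.5 kg.
Tool frame: the origin (TCP) lies on the centre line of the jaws, within the pads' length; the fingertips stand 11 mm ahead of it and the grasp point (between the pads) lies 8 mm behind it; z points along the fingers, y is the line along which they close (so a half turn about z gives the same grasp; the last joint's range is limited). The gripper opens to 85 mm and grips with 20 to 120 N. Pads are 22 mm wide; open, the fingers measure 114 mm over their backs; the gripper's body (76 mm by 85 mm) begins 54 mm behind the grasp point. The pads swing forward as they close: fully open they stand 13 mm farther back than shut.
Start: joints at [0.955, 0.286, 1.577, -0, 1.279, -0.15], TCP at [0.303, 0.603, 0.242] pointing down, gripper open.
Joint ranges: [-2.77, 2.77], [-0.9, 2.22], [0.21, 2.48], [-1.53, 4.67], [0.24, 2.81], [-2.84, 2.84]. Speed limits (rad/s): [2.79, 2.79, 3.14, 3.14, 3.14, 3.14].

## Interface

Orientations are given as a unit quaternion [x, y, z, w].
In Python, from plant import ctrl gives the robot as it stands.
- The arm moves only by the tool step_arm, never from a script. Its argument "motion" is a list of rows, each an object with "offset": the shift along the tool's x, y, z in m, a list of three; "twist": the turn about the tool's z in degrees. A call has 1 to 12 rows; each row is the pose to reach, as a shift and turn from the pose commanded when the call began, along the tool's axes at that moment; what a row does not reach only later rows make up. A row lasts 1/10 s, in which the tool goes at most 50 mm and 8.59 degrees, less where a joint would pass 70% of its speed; a pose out of reach is approached as far as the arm can. A call with a gripper value outside its range is refused whole. "gripper" is the finger opening in m, from 0 to 0.0854, set as the call begins (left out, the last holds). The fingers move at their own pace and stop on an object; "grip_force" is the grip in N (left out, the last holds). Time passes only in rows, so rows that repeat a pose let the fingers close. It gives the time, the measured TCP pose, the force, the opening and the grip force at its end, in the units of the state.
- ctrl.get_state(): the state, without advancing time (a new reading comes with each control period).
- ctrl.read_camera(name): name is "scene" or "top"; returns the picture (420x560x3 uint8, blue, green, red); there is no depth.
- ctrl.calibration(name): a dict with "fx", "fy", "cx", "cy" (pixels), "cam_to_world" (4x4, takes a point from camera to world coordinates). Camera axes: x right, y up, looking along -z (the intrinsics and any distortion apply to the point x, -y, -z); pixel columns grow to the right and rows downward; lengths in m; the calibration is good to about 2 mm. A picture is of the moment at which its call begins. calibration takes no time and is no camera call.
- ctrl.sign_off(): hands the job in; it is judged then, once.
The state is a dict: "time": time; "qpos": joint angles; "dq": joint speeds; "joint_efforts": joint torques, N m; "eef_pos": TCP position; "tcp_rot": TCP orientation; "contact_force": force on the tool from outside, world axes, zero at the start; "wrist_torque": the same for the moment, N m; "opening": opening from 0.0 (shut) to 1.0 (fully open); "finger_force": force on a finger pad.
Only numpy, scipy, OpenCV 4.12 (cv2) and the standard library are available. Lean on these libraries where they do the work, as an engineer would, in place of code of your own. Each camera call takes 0.05 s, during which the arm holds its last target. There are 200 camera calls.

## Working session

There is one attempt and no reset: what is moved stays moved. The work goes in short steps, Python scripts to look and compute and a tool call to move; the robot and the scene stay as the last step left them, time stands still between calls to the robot, and variables do not carry over. Pictures are saved under pics/ and viewed, at most 10 in all, crops included, and the job is handed in when it is done.

Besides the shell and the picture viewer there is one more tool, called by a JSON object that holds its "fn" and its "kwargs". step_arm: Moves the arm, as the interface text tells. Its arguments: {"type":"object","properties":{"motion":{"type":"array"},"gripper":{"type":"number"},"grip_force":{"type":"number"}},"required":["motion"]}

```bash
mkdir -p pics; ls; python3 - <<'E'
from plant import ctrl
import cv2
for n in ("scene","top"):
    im=ctrl.read_camera(n); cv2.imwrite(f"pics/{n}0.png",im)
    c=ctrl.calibration(n); print(n,c)
print(ctrl.get_state())
E
```

```text
pics
scene {'fx': 389.12563742283464, 'fy': 389.12563742283464, 'cx': 287.4485917885099, 'cy': 211.58355749668684, 'cam_to_world': array([[ 0.10200022, -0.83705162,  0.53753189,  1.06796988],
       [ 0.99472515,  0.07992579, -0.06429417, -0.05441095],
       [ 0.01085488,  0.54125451,  0.84078875,  0.91860122],
       [ 0.        ,  0.        ,  0.        ,  1.        ]])}
top {'fx': 491.5305110609564, 'fy': 491.5305110609564, 'cx': 279.93897373183574, 'cy': 203.65901575967777, 'cam_to_world': array([[-0.00896691,  0.99593403, -0.08963816,  0.38531713],
       [-0.99983203, -0.01036258, -0.01511684, -0.00745256],
       [-0.01598426,  0.08948755,  0.99585967,  1.5220055 ],
       [ 0.        ,  0.        ,  0.        ,  1.        ]])}
{'time': 0.1, 'qpos': array([ 9.55019419e-01,  2.87136698e-01,  1.57806223e+00, -1.30980268e-05,
        1.27861063e+00, -1.49982791e-01]), 'dq': array([-0.00093013, -0.00114278, -0.00474406,  0.00120363,  0.00119281,
       -0.00061683]), 'joint_efforts': array([ 4.08306405e-04, -4.07297373e+01, -2.93697560e+01, -1.85473605e-04,
        3.39606930e-03,  2.01615313e-05]), 'eef_pos': array([0.30278786, 0.60262219, 0.2410286 ]), 'tcp_rot': array([ 2.30795347e-01,  9.73001685e-01, -1.03053393e-03, -4.08294837e-04]), 'contact_force': array([ 0.47009305,  0.54476355, -0.18583175]), 'wrist_torque': array([-0.01531548, -0.01988453,  0.02773945]), 'finger_force': 0.0, 'opening': 0.9984234225603432}
```

View pics/scene0.png

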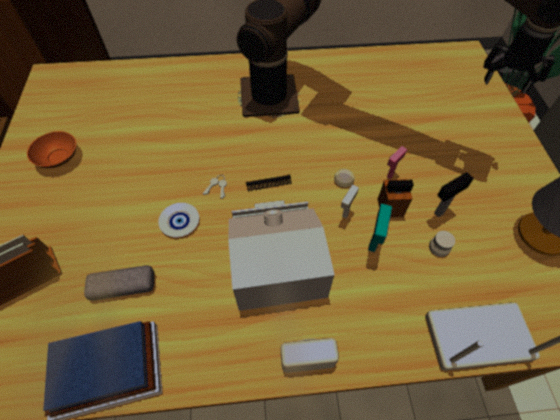

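View pics/top0.png

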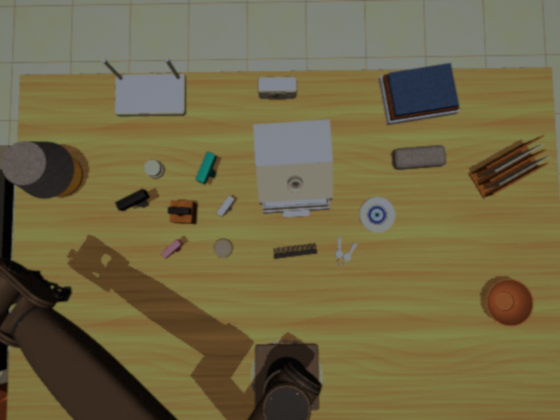

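Look-alikes in the scene view: pink (397,158), white (350,197), turquoise (382,225), black in the brown stand (400,187), and a larger black one (455,190). The small black one at (400,187) fits the description. I'll check it in a close crop.

```bash
python3 - <<'E'
import cv2,numpy as np
s=cv2.imread("pics/scene0.png");t=cv2.imread("pics/top0.png")
a=cv2.resize(s[140:260,330:490],(800,600),interpolation=cv2.INTER_CUBIC)
b=cv2.resize(t[110:260,110:200+140][:, :],(0,0),fx=4,fy=4,interpolation=cv2.INTER_CUBIC)
cv2.imwrite("pics/c1.png",a)
# top crop cols 100..340 rows 110..225
x=cv2.resize(t[185:235,150:215],(390,300),interpolation=cv2.INTER_CUBIC)
y=cv2.resize(t[165:225,245:342],(0,0),fx=8,fy=8,interpolation=cv2.INTER_CUBIC)[:,:776]
z=cv2.resize(s[195:235,225:315],(0,0),fx=4.3,fy=4.3,interpolation=cv2.INTER_CUBIC)
c=np.zeros((600,800,3),np.uint8);c[:300,:390]=x;c[:z.shape[0],400:400+z.shape[1]]=z
y=cv2.resize(t[170:220,250:340],(540,300),interpolation=cv2.INTER_CUBIC);c[300:,:540]=y
cv2.imwrite("pics/c2.png",c)
E
```

```text
(no output)
```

View pics/c1.png

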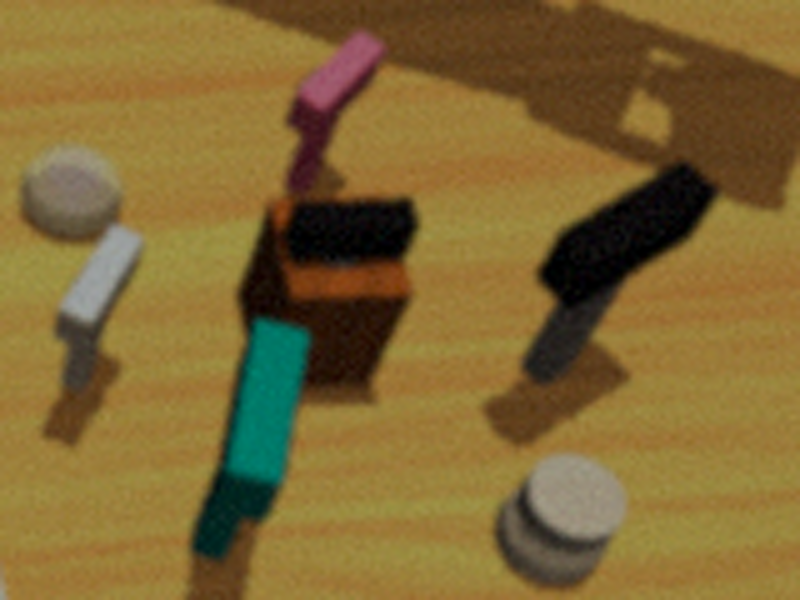

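View pics/c2.png

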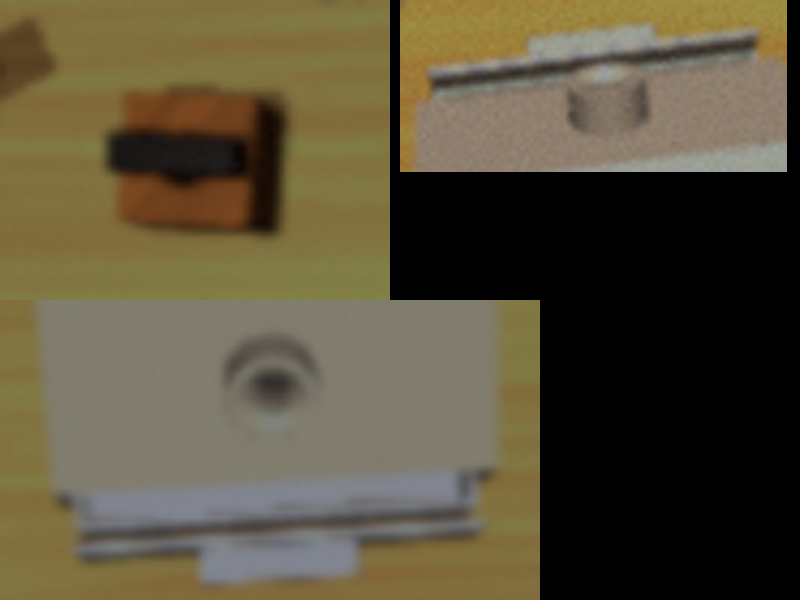

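The key is the small black one in the brown stand, at top pixel (180,211). The tray front edge is at top rows 203-208, the lip at about (296,213), and the collar hole at about (295,184). Next I'll measure in enlarged, averaged crops.

```bash
cat > h.py <<'E'
from plant import ctrl
import cv2, numpy as np
from scipy.spatial.transform import Rotation as R
from scipy.optimize import least_squares
C={n:ctrl.calibration(n) for n in("scene","top")}
def proj(n,P):
    c=C[n];P=np.atleast_2d(P);T=c["cam_to_world"]
    p=(P-T[:3,3])@T[:3,:3]
    return np.c_[c["cx"]+c["fx"]*p[:,0]/-p[:,2], c["cy"]+c["fy"]*-p[:,1]/-p[:,2]]
def ray(n,u,v,z):
    c=C[n];T=c["cam_to_world"]
    d=T[:3,:3]@[(u-c["cx"])/c["fx"],-(v-c["cy"])/c["fy"],-1]
    return T[:3,3]+d*(z-T[2,3])/d[2]
def avg(n,k=6): return np.mean([ctrl.read_camera(n).astype(float) for _ in range(k)],0)
def crop(im,u0,v0,w,h,s,grid=5):
    o=cv2.resize(np.clip(im*1.5,0,255).astype(np.uint8)[v0:v0+h,u0:u0+w],None,fx=s,fy=s,interpolation=cv2.INTER_CUBIC)
    for u in range(-(-u0//grid)*grid,u0+w,grid):
        x=int((u-u0+.5)*s);cv2.line(o,(x,0),(x,8 if u%10 else 16),(0,255,0),1)
        if u%10==0: cv2.putText(o,str(u),(x+2,14),0,.35,(0,255,0),1)
    for v in range(-(-v0//grid)*grid,v0+h,grid):
        y=int((v-v0+.5)*s);cv2.line(o,(0,y),(8 if v%10 else 16,y),(0,255,0),1)
        if v%10==0: cv2.putText(o,str(v),(2,y-2),0,.35,(0,255,0),1)
    return o
E
python3 - <<'E'
from h import *
t=avg("top");s=avg("scene");np.save("t0.npy",t);np.save("s0.npy",s)
cv2.imwrite("pics/u5.png",np.hstack([crop(t,246,116,94,104,4.2),crop(s,224,196,110,104,3.6)[:436] if 0 else cv2.resize(crop(s,224,198,112,122,3.58),(400,436))]))
cv2.imwrite("pics/u6.png",np.vstack([np.hstack([crop(t,276,168,40,30,10),crop(s,253,200,40,30,10)]),np.hstack([crop(t,162,195,40,30,10),crop(s,380,175,40,30,10)])]))
E
```

```text
Traceback (most recent call last):
ValueError: all the input array dimensions except for the concatenation axis must match exactly, but along dimension 0, the array at index 0 has size 437 and the array at index 1 has size 436
```

```bash
python3 - <<'E'
from h import *
t=np.load("t0.npy");s=np.load("s0.npy")
f=lambda o:cv2.resize(o,(400,440))
cv2.imwrite("pics/u5.png",np.hstack([f(crop(t,246,116,94,104,4.25)),f(crop(s,224,198,110,121,3.636))]))
cv2.imwrite("pics/u6.png",np.vstack([np.hstack([crop(t,276,168,40,30,10),crop(s,253,200,40,30,10)]),np.hstack([crop(t,162,195,40,30,10),crop(s,380,175,40,30,10)])]))
E
```

```text
(no output)
```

View pics/u5.png

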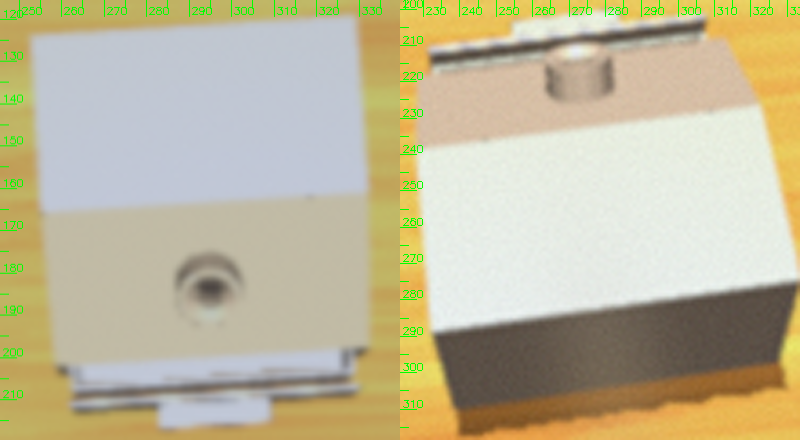

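View pics/u6.png

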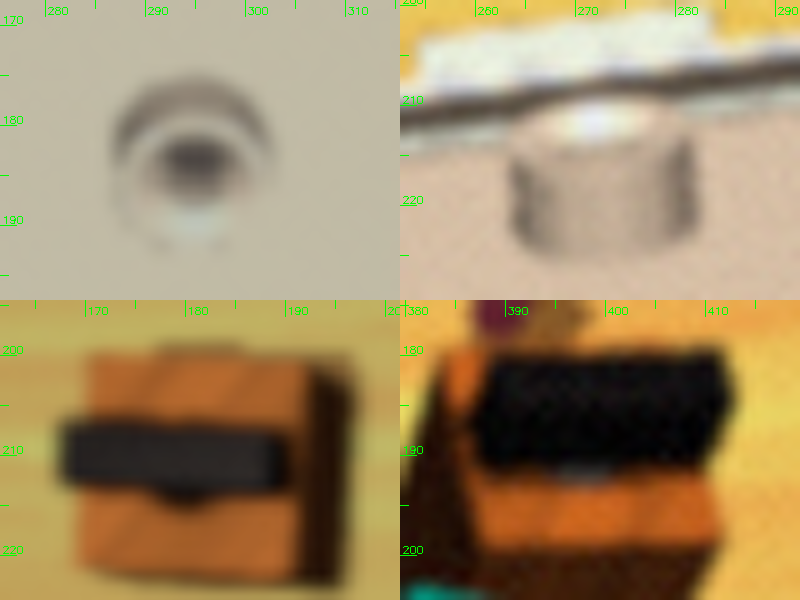

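The collar mouth centre shows at about top (294.9,185.5) and scene (272.7,211.7). The key handle spans top (168-190, 206-214), and the unit's edges are clear in both views. I'll fit the poses from these.

```bash
cat > fit.py <<'E'
from h import *
rot=lambda a:np.array([[np.cos(a),-np.sin(a),0],[np.sin(a),np.cos(a),0],[0,0,1]])
e=-.11+.069/np.tan(np.radians(35))
A=("top",[[.11,.11,.139],[.11,-.11,.139],[e,.11,.139],[e,-.11,.139],[-.11,.11,.07],[-.11,-.11,.07]],
 [[252.8,124],[329.4,119.3],[255.4,165.6],[332,160.7],[258.2,202],[332.2,197.5]])
B=("scene",[[e,-.11,.139],[e,.11,.139],[.11,-.11,.139],[.11,.11,.139],[.11,-.11,0],[.11,.11,0]],
 [[228.2,238.2],[322.5,226.1],[232.6,288.5],[332.7,275.1],[239.2,310],[327.5,297.3]])
def res(q):
    return np.concatenate([(proj(n,np.array(P)@rot(q[2]).T+[q[0],q[1],0])-np.array(p)).ravel() for n,P,p in(A,B)])
r=least_squares(res,[.55,0,0]);q=r.x;print("unit",q);print(r.fun.round(1).reshape(-1,2).tolist())
U=rot(q[2]);O=np.r_[q[:2],0]
n=np.array([-np.sin(np.radians(35)),0,np.cos(np.radians(35))])
mouth=lambda s,y:U@(np.array([-.11+s*n[2],y,.07-s*n[0]])+.025*n)+O
r2=least_squares(lambda a:np.r_[proj("top",mouth(*a))[0]-[294.9,185.5],proj("scene",mouth(*a))[0]-[272.7,211.7]],[.06,0])
m=mouth(*r2.x);print("collar s,y",r2.x,r2.fun,"world",m,"floor",m-.022*(U@n),"axis",U@n)
for u,v in([283.1,216.9],[309,214.8]): print("lip",ray("top",u,v,.055), U.T@(ray("top",u,v,.055)-O))
bx=[[.01,.032,.12],[-.01,.032,.12],[.01,-.032,.09],[-.01,-.032,.09]]
bs=[[-.01,-.032,.12],[-.01,.032,.12],[.01,-.032,.09],[.01,.032,.09]]
f=lambda x,y:[162+x/10-.5,195+(y-300)/10-.5];g=lambda x,y:[380+(x-400)/10-.5,175+(y-300)/10-.5]
pt=[f(66,416),f(62,486),f(290,432),f(286,496)];ps=[g(490,348),g(722,345),g(475,472),g(702,474)]
def kr(k):return np.concatenate([(proj(n_,np.array(P)@rot(k[2]).T+[k[0],k[1],0])-np.array(p)).ravel() for n_,P,p in(("top",bx,pt),("scene",bs,ps))])
r3=least_squares(kr,[.4,.25,0]);print("key",r3.x,r3.fun.round(1).reshape(-1,2).tolist())
print("stand",np.mean([ray("top",*f(*a),.09) for a in((85,350),(305,358),(75,575),(300,580))],0))
for nm,u,v in(("white",226,205),("pink",172,249),("teal",207,167),("jar",153,169),("big",130,200),("pw",222,248)): print(nm,ray("top",u,v,.05 if nm in("jar","pw") else .1))
E
python3 fit.py
```

```text
unit [ 0.63566889 -0.02616603  0.04807746]
[[0.1, -0.0], [0.1, 0.0], [-0.2, 0.1], [0.4, 0.5], [0.2, 0.4], [0.3, 0.6], [-0.0, 0.4], [0.4, 0.6], [-0.5, 0.1], [1.4, -0.5], [-0.8, 0.3], [0.3, 0.2]]
collar s,y [0.06061401 0.00032988] [-0.03053054  0.59493377  0.08538926  1.16279957] world [ 0.56105202 -0.02942593  0.12524557] floor [ 0.57365612 -0.02881949  0.10722422] axis [-0.57291367 -0.02756548  0.81915204]
lip [0.4775243  0.00572217 0.055     ] [-0.15642934  0.03945161  0.055     ]
lip [ 0.48303729 -0.07172651  0.055     ] [-0.15464483 -0.03817252  0.055     ]
key [ 0.49593256  0.30630247 -0.05801372] [[-0.8, 0.0], [-0.9, -0.0], [1.0, 0.3], [0.9, 0.7], [-0.8, 0.3], [0.5, -0.1], [-0.5, 0.9], [0.9, -0.0]]
stand [0.49548649 0.30560422 0.09      ]
white [0.51102893 0.1711129  0.1       ]
pink [0.38494456 0.32741729 0.1       ]
teal [0.62343908 0.22701459 0.1       ]
jar [0.62757818 0.3997454  0.05      ]
big [0.52860261 0.45208637 0.1       ]
pw [0.38656855 0.18925561 0.05      ]
```

Before moving, I'll note a concern: the screw axis leans 35°, but the documented move rows only shift and twist about the tool's z. I'll check the public documentation of the interface for a tilt.

There is no further documentation. I'll write a small helper that turns a world goal into tool-frame numbers, and start with the tray.

```bash
cat > go.py <<'E'
import sys
from h import *
def goal(x,y,z,head):
    s=ctrl.get_state();M=R.from_quat(s["tcp_rot"]).as_matrix()
    o=M.T@(np.array([x,y,z])-s["eef_pos"])
    h=np.degrees(np.arctan2(M[1,1],M[0,1])); d=(head-h+90)%180-90
    print("t",s["time"],"pos",s["eef_pos"].round(4),"F",s["contact_force"].round(1),"T",s["wrist_torque"].round(2),"open",round(s["opening"],3),"q",s["qpos"].round(2))
    print("offset",o.round(4),"heading",h.round(2),"twist",-d.round(2), "toolz",M[:,2].round(4))
if __name__=="__main__": goal(*map(float,sys.argv[1:]))
E
python3 go.py .435 -.034 .2 92.75
```

```text
t 0.7 pos [0.3031 0.6031 0.2424] F [ 0.7 -0.4 -0.4] T [-0.   -0.03 -0.01] open 0.998 q [ 0.95  0.29  1.58 -0.    1.28 -0.15]
offset [-0.4039 -0.51    0.0424] heading 63.31 twist -29.44 toolz [ 0.  0. -1.]
```

{"fn": "step_arm", "kwargs": {"motion": [{"offset": [-0.03,-0.038,0],"twist": -5},{"offset": [-0.06,-0.076,0],"twist": -10},{"offset": [-0.09,-0.114,0],"twist": -15},{"offset": [-0.12,-0.152,0],"twist": -20},{"offset": [-0.15,-0.19,0],"twist": -25},{"offset": [-0.18,-0.228,0],"twist": -29.4},{"offset": [-0.21,-0.266,0.01],"twist": -29.4},{"offset": [-0.24,-0.304,0.02],"twist": -29.4},{"offset": [-0.27,-0.342,0.03],"twist": -29.4},{"offset": [-0.3,-0.38,0.04],"twist": -29.4},{"offset": [-0.33,-0.418,0.042],"twist": -29.4},{"offset": [-0.36,-0.456,0.042],"twist": -29.4}], "gripper": 0}}

```text
time: 1.9
eef_pos: [0.4197, 0.0321, 0.2002]
tcp_rot: [-0.024, 1.0, 0.0, 0.0]
contact_force: [0.8, -0.1, -0.1]
opening: 0.003
finger_force: 0.0
```

```bash
python3 go.py .440 -.034 .058 92.75
```

```text
t 1.9 pos [0.4197 0.0321 0.2002] F [ 0.8 -0.1 -0.1] T [0.08 0.   0.03] open 0.003 q [-0.17 -0.27  2.21  0.    1.19 -1.78]
offset [-0.0171 -0.067   0.1422] heading 92.71 twist -0.04 toolz [ 4.e-04  1.e-04 -1.e+00]
```

{"fn": "step_arm", "kwargs": {"motion": [{"offset": [-0.017,-0.04,0]},{"offset": [-0.017,-0.067,0.04]},{"offset": [-0.017,-0.067,0.085]},{"offset": [-0.017,-0.067,0.125]},{"offset": [-0.017,-0.067,0.142]},{"offset": [-0.025,-0.067,0.142]},{"offset": [-0.035,-0.067,0.142]},{"offset": [-0.045,-0.067,0.142]},{"offset": [-0.05,-0.067,0.142]}]}}

```text
invalid input at $.motion[0]: expected keys offset, twist
```

```bash
python3 go.py .485 -.034 .058 92.75
```

```text
t 1.9 pos [0.4197 0.0321 0.2002] F [ 0.8 -0.1 -0.1] T [0.08 0.   0.03] open 0.003 q [-0.17 -0.27  2.21  0.    1.19 -1.78]
offset [-0.0621 -0.0692  0.1422] heading 92.71 twist -0.04 toolz [ 4.e-04  1.e-04 -1.e+00]
```

{"fn": "step_arm", "kwargs": {"motion": [{"offset": [-0.017,-0.04,0],"twist": 0},{"offset": [-0.017,-0.067,0.04],"twist": 0},{"offset": [-0.017,-0.067,0.085],"twist": 0},{"offset": [-0.017,-0.067,0.125],"twist": 0},{"offset": [-0.017,-0.067,0.142],"twist": 0},{"offset": [-0.025,-0.067,0.142],"twist": 0},{"offset": [-0.035,-0.067,0.142],"twist": 0},{"offset": [-0.045,-0.067,0.142],"twist": 0},{"offset": [-0.05,-0.067,0.142],"twist": 0}]}}

```text
time: 2.8
eef_pos: [0.4747, -0.0308, 0.06]
tcp_rot: [-0.024, 1.0, -0.001, 0.0]
contact_force: [-4.5, -1.7, 2.8]
opening: 0.003
finger_force: 2.1
```

```bash
python3 go.py .485 -.034 .058 92.75
```

```text
t 2.8 pos [ 0.4747 -0.0308  0.06  ] F [-4.5 -1.7  2.8] T [-0.17  0.72 -0.  ] open 0.003 q [-0.28  0.09  2.18 -0.    0.87 -1.9 ]
offset [-0.0102 -0.0037  0.002 ] heading 92.78 twist 0.03 toolz [ 4.0e-04 -1.1e-03 -1.0e+00]
```

{"fn": "step_arm", "kwargs": {"motion": [{"offset": [-0.005,-0.002,0.001],"twist": 0},{"offset": [-0.01,-0.002,0.001],"twist": 0},{"offset": [-0.015,-0.002,0.001],"twist": 0},{"offset": [-0.02,-0.002,0.001],"twist": 0}]}}

```text
time: 3.2
eef_pos: [0.4934, -0.0316, 0.0575]
tcp_rot: [-0.024, 1.0, 0.0, -0.0]
contact_force: [-4.3, 0.9, 2.5]
opening: 0.003
finger_force: 2.1
```

{"fn": "step_arm", "kwargs": {"motion": [{"offset": [-0.003,0,0],"twist": 0},{"offset": [-0.006,0,0],"twist": 0},{"offset": [-0.008,0,0],"twist": 0}]}}

```text
time: 3.5
eef_pos: [0.4981, -0.0313, 0.057]
tcp_rot: [-0.025, 1.0, 0.0, -0.005]
contact_force: [-17.2, -1.6, 14.9]
opening: -0.008
finger_force: 8.9
```

{"fn": "step_arm", "kwargs": {"motion": [{"offset": [0.03,0,0],"twist": 0},{"offset": [0.05,0,-0.03],"twist": 0},{"offset": [0.05,0,-0.08],"twist": 0},{"offset": [0.05,0.05,-0.13],"twist": 0},{"offset": [0.045,0.1,-0.15],"twist": 0},{"offset": [0.025,0.15,-0.15],"twist": 0},{"offset": [0.015,0.2,-0.15],"twist": 0},{"offset": [0.005,0.25,-0.15],"twist": 0},{"offset": [0.002,0.29,-0.15],"twist": 0},{"offset": [0.002,0.32,-0.15],"twist": 0}], "gripper": 0.05}}

```text
time: 4.5
eef_pos: [0.4855, 0.2913, 0.208]
tcp_rot: [-0.024, 1.0, 0.001, 0.003]
contact_force: [1.0, -0.6, 0.2]
opening: 0.582
finger_force: 0.0
```

```bash
python3 - <<'E'
from h import *
t=avg("top");np.save("t1.npy",t);t0=np.load("t0.npy")
for v in range(194,222): print(v,t0[v,290:303].mean(0).round(),t[v,290:303].mean(0).round())
print(proj("top",[[.5055,-.033,.055],[.5095,-.033,.055]]))
E
python3 go.py .496 .3063 .2 176.7; ls /dev/null
```

```text
194 [110. 125. 128.] [119. 134. 138.]
195 [110. 125. 129.] [119. 134. 138.]
196 [110. 125. 129.] [119. 134. 138.]
197 [110. 125. 129.] [119. 134. 139.]
198 [111. 125. 129.] [119. 134. 138.]
199 [115. 126. 129.] [117. 130. 134.]
200 [129. 129. 129.] [119. 124. 125.]
201 [139. 132. 128.] [141. 134. 131.]
202 [142. 133. 128.] [152. 142. 137.]
203 [139. 130. 126.] [154. 143. 138.]
204 [128. 123. 121.] [154. 143. 138.]
205 [123. 117. 116.] [148. 140. 137.]
206 [95. 92. 93.] [123. 132. 133.]
207 [68. 74. 80.] [ 89. 124. 135.]
208 [89. 95. 99.] [ 69. 119. 138.]
209 [117. 116. 115.] [ 65. 116. 139.]
210 [117. 113. 112.] [ 63. 114. 139.]
211 [132. 124. 121.] [ 63. 114. 139.]
212 [141. 132. 127.] [ 65. 117. 139.]
213 [143. 133. 128.] [ 66. 119. 139.]
214 [143. 133. 128.] [ 64. 115. 139.]
215 [134. 127. 125.] [ 61. 111. 139.]
216 [100. 110. 119.] [ 60. 109. 139.]
217 [ 69. 104. 124.] [ 62. 112. 139.]
218 [ 60. 106. 128.] [ 64. 115. 139.]
219 [ 59. 107. 129.] [ 64. 115. 139.]
220 [ 59. 107. 129.] [ 64. 115. 139.]
221 [ 60. 109. 129.] [ 65. 117. 139.]
[[295.94599679 207.44067063]
 [295.93011735 206.10920737]]
t 4.8 pos [0.4845 0.2877 0.2072] F [-0.2 -0.9 -0.4] T [-0.03 -0.04  0.04] open 0.579 q [ 0.36  0.07  1.89 -0.    1.18 -1.26]
offset [-0.0124  0.018   0.0072] heading 92.67 twist -84.03 toolz [ 1.1e-03  1.0e-04 -1.0e+00]
/dev/null
```

The tray's lip edge has moved from row 216 to row 206.7, about 28 mm. The gap at the board has closed and the force rose at the stop, so it is shut.

The documented moves can't tilt the tool directly, but an out-of-reach pose is "approached as far as the arm can". I'll check, with the hand empty and high up, whether that leans the tool.

{"fn": "step_arm", "kwargs": {"motion": [{"offset": [-0.05,-0.02,-0.01],"twist": 0},{"offset": [-0.1,-0.04,-0.02],"twist": 0},{"offset": [-0.15,-0.06,-0.03],"twist": 0},{"offset": [-0.2,-0.08,-0.04],"twist": 0},{"offset": [-0.25,-0.1,-0.04],"twist": 0},{"offset": [-0.3,-0.12,-0.04],"twist": 0},{"offset": [-0.35,-0.14,-0.04],"twist": 0},{"offset": [-0.4,-0.145,-0.04],"twist": 0},{"offset": [-0.44,-0.145,-0.04],"twist": 0},{"offset": [-0.49,-0.145,-0.04],"twist": 0},{"offset": [-0.54,-0.145,-0.04],"twist": 0},{"offset": [-0.58,-0.145,-0.04],"twist": 0}]}}

```text
time: 6.0
eef_pos: [0.9799, 0.1574, 0.2272]
tcp_rot: [-0.022, 1.0, 0.002, 0.009]
contact_force: [0.7, 0.4, 1.7]
opening: 0.585
finger_force: 0.0
```

```bash
python3 go.py .9 .14 .25 92.75
```

```text
t 6.0 pos [0.9799 0.1574 0.2272] F [0.7 0.4 1.7] T [ 0.07  0.01 -0.02] open 0.585 q [ 0.06  1.21  0.21  0.    1.71 -1.56]
offset [ 0.0801 -0.0138 -0.0243] heading 92.51 twist -0.24 toolz [ 0.0181  0.0037 -0.9998]
```

{"fn": "step_arm", "kwargs": {"motion": [{"offset": [-0.05,0,-0.03],"twist": 0},{"offset": [-0.1,0,-0.03],"twist": 0},{"offset": [-0.15,0,-0.03],"twist": 0},{"offset": [-0.2,0,-0.03],"twist": 0}]}}

```text
time: 6.4
eef_pos: [0.9881, 0.1488, 0.2459]
tcp_rot: [-0.024, 0.999, 0.004, 0.032]
contact_force: [-1.1, -0.3, -0.2]
opening: 0.58
finger_force: 0.0
```

```bash
python3 go.py .9 .14 .25 92.75
```

```text
t 6.4 pos [0.9881 0.1488 0.2459] F [-1.1 -0.3 -0.2] T [-0.01  0.01 -0.08] open 0.58 q [ 0.05  1.19  0.21  0.01  1.68 -1.57]
offset [ 0.0879 -0.0046 -0.0098] heading 92.71 twist -0.04 toolz [ 0.0644  0.0094 -0.9979]
```

{"fn": "step_arm", "kwargs": {"motion": [{"offset": [-0.2,0,0],"twist": 0},{"offset": [-0.4,0,0],"twist": 0},{"offset": [-0.6,0,0],"twist": 0},{"offset": [-0.6,0,0],"twist": 0},{"offset": [-0.6,0,0],"twist": 0},{"offset": [-0.6,0,0],"twist": 0}]}}

```text
time: 7.0
eef_pos: [1.0061, 0.1299, 0.2039]
tcp_rot: [-0.024, 0.999, 0.005, 0.044]
contact_force: [-0.4, -0.2, 0.2]
opening: 0.584
finger_force: 0.0
```

```bash
python3 go.py .9 .14 .25 92.75
```

```text
t 7.0 pos [1.0061 0.1299 0.2039] F [-0.4 -0.2  0.2] T [-0.    0.04  0.02] open 0.584 q [ 0.03  1.23  0.21  0.01  1.61 -1.59]
offset [ 0.101   0.0156 -0.0551] heading 92.73 twist -0.02 toolz [ 0.0884  0.013  -0.996 ]
```

Over-reaching does lean the tool outwards, by 5° so far, and the lean carries over from call to call. I'll use single-row calls to build it up and check that it persists.

{"fn": "step_arm", "kwargs": {"motion": [{"offset": [-0.05,0,0.005],"twist": 0}]}}

```text
time: 7.1
eef_pos: [1.0151, 0.1275, 0.197]
tcp_rot: [-0.024, 0.998, 0.007, 0.059]
contact_force: [0.9, -0.1, 0.9]
opening: 0.587
finger_force: 0.0
```

{"fn": "step_arm", "kwargs": {"motion": [{"offset": [-0.05,0,0.005],"twist": 0}]}}

```text
time: 7.2
eef_pos: [1.0234, 0.1247, 0.1888]
tcp_rot: [-0.024, 0.997, 0.008, 0.072]
contact_force: [-0.4, 0.0, -0.1]
opening: 0.583
finger_force: 0.0
```

{"fn": "step_arm", "kwargs": {"motion": [{"offset": [-0.05,0,0.005],"twist": 0}]}}

```text
time: 7.3
eef_pos: [1.0313, 0.122, 0.1827]
tcp_rot: [-0.024, 0.996, 0.01, 0.086]
contact_force: [-0.1, 0.7, 0.2]
opening: 0.586
finger_force: 0.0
```

{"fn": "step_arm", "kwargs": {"motion": [{"offset": [-0.3,0,0.03],"twist": 0}]}}

```text
time: 7.4
eef_pos: [1.039, 0.1195, 0.1788]
tcp_rot: [-0.023, 0.995, 0.011, 0.099]
contact_force: [-0.2, 0.1, 0.6]
opening: 0.585
finger_force: 0.0
```

{"fn": "step_arm", "kwargs": {"motion": [{"offset": [-0.3,0,0.03],"twist": 0}]}}

```text
time: 7.5
eef_pos: [1.0464, 0.1172, 0.1766]
tcp_rot: [-0.023, 0.993, 0.012, 0.113]
contact_force: [-0.2, -0.0, 0.2]
opening: 0.583
finger_force: 0.0
```

{"fn": "step_arm", "kwargs": {"motion": [{"offset": [-0.3,0,0.03],"twist": 0}]}}

```text
time: 7.6
eef_pos: [1.0535, 0.1149, 0.176]
tcp_rot: [-0.023, 0.992, 0.013, 0.127]
contact_force: [-0.4, 0.2, 0.2]
opening: 0.583
finger_force: 0.0
```

{"fn": "step_arm", "kwargs": {"motion": [{"offset": [0.05,0,0],"twist": 0},{"offset": [0.1,0,0],"twist": 0},{"offset": [0.15,0,0],"twist": 0},{"offset": [0.15,0,0],"twist": 0}]}}

```text
time: 8.0
eef_pos: [0.9138, 0.1086, 0.1417]
tcp_rot: [-0.023, 0.991, 0.013, 0.128]
contact_force: [1.5, -0.7, -0.8]
opening: 0.592
finger_force: 0.0
```

```bash
python3 go.py .9 .14 .25 92.75
```

```text
t 8.0 pos [0.9138 0.1086 0.1417] F [ 1.5 -0.7 -0.8] T [-0.01  0.08 -0.  ] open 0.592 q [ 0.    0.78  1.08  0.04  1.02 -1.63]
offset [-0.0156  0.0342 -0.1072] heading 92.83 twist 0.08 toolz [ 0.2539  0.0318 -0.9667]
```

The lean persists (14.8° now, about 1.6° per single-row call), so I can steer the tilt this way. Pulling in too close should take it back to vertical, which I need for grasping the key. I'll test that.

```bash
python3 go.py .914 .109 .28 92.75;  python3 go.py .45 .15 .28 92.75
```

```text
t 8.0 pos [0.9138 0.1086 0.1417] F [ 1.5 -0.7 -0.8] T [-0.01  0.08 -0.  ] open 0.592 q [ 0.    0.78  1.08  0.04  1.02 -1.63]
offset [-0.0354  0.0032 -0.1336] heading 92.83 twist 0.08 toolz [ 0.2539  0.0318 -0.9667]
t 8.0 pos [0.9138 0.1086 0.1417] F [ 1.5 -0.7 -0.8] T [-0.01  0.08 -0.  ] open 0.592 q [ 0.    0.78  1.08  0.04  1.02 -1.63]
offset [ 0.411   0.067  -0.2501] heading 92.83 twist 0.08 toolz [ 0.2539  0.0318 -0.9667]
```

{"fn": "step_arm", "kwargs": {"motion": [{"offset": [-0.012,0,-0.046],"twist": 0},{"offset": [-0.024,0.001,-0.09],"twist": 0},{"offset": [-0.035,0.003,-0.134],"twist": 0},{"offset": [0.01,0.01,-0.146],"twist": 0},{"offset": [0.055,0.017,-0.158],"twist": 0},{"offset": [0.1,0.024,-0.17],"twist": 0},{"offset": [0.145,0.031,-0.181],"twist": 0},{"offset": [0.19,0.037,-0.193],"twist": 0},{"offset": [0.235,0.043,-0.204],"twist": 0},{"offset": [0.28,0.05,-0.216],"twist": 0},{"offset": [0.325,0.056,-0.228],"twist": 0},{"offset": [0.37,0.062,-0.24],"twist": 0}]}}

```text
time: 9.2
eef_pos: [0.4921, 0.1474, 0.2818]
tcp_rot: [-0.023, 0.991, 0.013, 0.127]
contact_force: [-0.2, -0.9, 0.7]
opening: 0.587
finger_force: 0.0
```

{"fn": "step_arm", "kwargs": {"motion": [{"offset": [0.045,0,-0.01],"twist": 0},{"offset": [0.09,0,-0.02],"twist": 0}]}}

```text
time: 9.4
eef_pos: [0.4002, 0.1428, 0.2785]
tcp_rot: [-0.024, 0.991, 0.013, 0.127]
contact_force: [-0.9, 0.8, 1.2]
opening: 0.585
finger_force: 0.0
```

{"fn": "step_arm", "kwargs": {"motion": [{"offset": [0.05,0,-0.01],"twist": 0}]}}

```text
time: 9.5
eef_pos: [0.3506, 0.1403, 0.2758]
tcp_rot: [-0.023, 0.991, 0.013, 0.128]
contact_force: [-1.2, -0.3, 0.4]
opening: 0.586
finger_force: 0.0
```

{"fn": "step_arm", "kwargs": {"motion": [{"offset": [0.05,0,-0.01],"twist": 0}]}}

```text
time: 9.6
eef_pos: [0.3005, 0.1378, 0.2726]
tcp_rot: [-0.023, 0.992, 0.013, 0.127]
contact_force: [0.1, -0.4, 1.0]
opening: 0.586
finger_force: 0.0
```

{"fn": "step_arm", "kwargs": {"motion": [{"offset": [0.05,0,-0.01],"twist": 0}]}}

```text
time: 9.7
eef_pos: [0.2642, 0.1439, 0.2567]
tcp_rot: [-0.023, 0.992, 0.011, 0.124]
contact_force: [-17.8, 8.1, 15.5]
opening: 0.587
finger_force: 0.0
```

```bash
python3 go.py .45 .15 .28 92.75
```

```text
t 9.7 pos [0.2642 0.1439 0.2567] F [-17.8   8.1  15.5] T [0.22 0.72 0.1 ] open 0.587 q [ 0.17 -0.9   2.48 -0.02  1.31 -1.45]
offset [-0.1859 -0.0024  0.0231] heading 92.73 twist -0.02 toolz [ 0.2449  0.027  -0.9692]
```

{"fn": "step_arm", "kwargs": {"motion": [{"offset": [0.02,0,0],"twist": 0}]}}

```text
time: 9.8
eef_pos: [0.2561, 0.1515, 0.2549]
tcp_rot: [-0.023, 0.993, 0.008, 0.119]
contact_force: [0.7, 1.5, -0.1]
opening: 0.588
finger_force: 0.0
```

```bash
python3 go.py .45 .15 .28 92.75
```

```text
t 9.8 pos [0.2561 0.1515 0.2549] F [ 0.7  1.5 -0.1] T [ 0.01  0.13 -0.03] open 0.588 q [ 0.21 -0.9   2.48 -0.03  1.32 -1.4 ]
offset [-0.1941 -0.0104  0.0214] heading 92.69 twist -0.06 toolz [ 0.236   0.0211 -0.9715]
```

{"fn": "step_arm", "kwargs": {"motion": [{"offset": [0.3,0,0],"twist": 0}]}}

```text
time: 9.9
eef_pos: [0.233, 0.1716, 0.2547]
tcp_rot: [-0.02, 0.994, 0.001, 0.112]
contact_force: [0.0, -0.2, 0.0]
opening: 0.585
finger_force: 0.0
```

{"fn": "step_arm", "kwargs": {"motion": [{"offset": [0.3,0,0],"twist": 0}]}}

```text
time: 10.0
eef_pos: [0.2019, 0.1936, 0.2541]
tcp_rot: [-0.019, 0.994, -0.006, 0.106]
contact_force: [0.7, 0.1, -0.2]
opening: 0.587
finger_force: 0.0
```

{"fn": "step_arm", "kwargs": {"motion": [{"offset": [0.3,0,0],"twist": 0}]}}

```text
time: 10.1
eef_pos: [0.1643, 0.2135, 0.2538]
tcp_rot: [-0.019, 0.995, -0.013, 0.101]
contact_force: [-0.7, 0.8, -0.7]
opening: 0.586
finger_force: 0.0
```

{"fn": "step_arm", "kwargs": {"motion": [{"offset": [-0.03,-0.03,0.006],"twist": 0},{"offset": [-0.06,-0.06,0.012],"twist": 0},{"offset": [-0.09,-0.09,0.018],"twist": 0},{"offset": [-0.115,-0.115,0.024],"twist": 0},{"offset": [-0.115,-0.115,0.024],"twist": 0}]}}

```text
time: 10.6
eef_pos: [0.2884, 0.1003, 0.2568]
tcp_rot: [-0.017, 0.995, -0.014, 0.101]
contact_force: [0.7, 0.5, -1.1]
opening: 0.584
finger_force: 0.0
```

{"fn": "step_arm", "kwargs": {"motion": [{"offset": [0.047,-0.017,-0.005],"twist": 0}]}}

```text
time: 10.7
eef_pos: [0.269, 0.0962, 0.2531]
tcp_rot: [-0.019, 0.996, -0.017, 0.091]
contact_force: [-1.4, -0.9, -0.5]
opening: 0.585
finger_force: 0.0
```

{"fn": "step_arm", "kwargs": {"motion": [{"offset": [0.047,-0.017,-0.005],"twist": 0}]}}

```text
time: 10.8
eef_pos: [0.2606, 0.0964, 0.2512]
tcp_rot: [-0.018, 0.997, -0.023, 0.078]
contact_force: [0.2, -0.3, -0.1]
opening: 0.592
finger_force: 0.0
```

{"fn": "step_arm", "kwargs": {"motion": [{"offset": [0.047,-0.017,-0.005],"twist": 0}]}}

```text
time: 10.9
eef_pos: [0.2531, 0.0975, 0.2509]
tcp_rot: [-0.018, 0.997, -0.029, 0.066]
contact_force: [-0.0, 0.4, -0.9]
opening: 0.589
finger_force: 0.0
```

```bash
python3 go.py .45 .15 .28 92.75
```

```text
t 10.9 pos [0.2531 0.0975 0.2509] F [-0.   0.4 -0.9] T [ 0.    0.06 -0.05] open 0.589 q [ 0.04 -0.9   2.48 -0.06  1.42 -1.56]
offset [-0.201   0.0441 -0.0055] heading 91.88 twist -0.87 toolz [ 0.133  -0.056  -0.9895]
```

{"fn": "step_arm", "kwargs": {"motion": [{"offset": [-0.024,-0.04,0.003],"twist": 0},{"offset": [-0.047,-0.08,0.005],"twist": 0},{"offset": [-0.047,-0.107,0.005],"twist": 0},{"offset": [-0.047,-0.107,0.005],"twist": 0}]}}

```text
time: 11.3
eef_pos: [0.3046, -0.0095, 0.2591]
tcp_rot: [-0.016, 0.997, -0.03, 0.066]
contact_force: [0.1, -0.2, 0.9]
opening: 0.581
finger_force: 0.0
```

{"fn": "step_arm", "kwargs": {"motion": [{"offset": [0.047,0.01,-0.005],"twist": 0}]}}

```text
time: 11.4
eef_pos: [0.2769, 0.0015, 0.2515]
tcp_rot: [-0.017, 0.998, -0.029, 0.06]
contact_force: [-0.6, -0.4, -0.2]
opening: 0.583
finger_force: 0.0
```

{"fn": "step_arm", "kwargs": {"motion": [{"offset": [0.047,0.01,-0.005],"twist": 0}]}}

```text
time: 11.5
eef_pos: [0.2681, 0.0154, 0.2495]
tcp_rot: [-0.017, 0.998, -0.031, 0.046]
contact_force: [-0.5, -0.9, 0.4]
opening: 0.586
finger_force: 0.0
```

{"fn": "step_arm", "kwargs": {"motion": [{"offset": [0.047,0.01,-0.005],"twist": 0}]}}

```text
time: 11.6
eef_pos: [0.2598, 0.0317, 0.2493]
tcp_rot: [-0.017, 0.999, -0.033, 0.034]
contact_force: [-0.3, 0.5, 0.4]
opening: 0.588
finger_force: 0.0
```

{"fn": "step_arm", "kwargs": {"motion": [{"offset": [0.047,0.01,-0.005],"twist": 0}]}}

```text
time: 11.7
eef_pos: [0.2492, 0.0509, 0.2491]
tcp_rot: [-0.017, 0.999, -0.036, 0.023]
contact_force: [-0.6, 0.5, -0.9]
opening: 0.583
finger_force: 0.0
```

```bash
python3 go.py .45 .15 .28 92.75
```

```text
t 11.7 pos [0.2492 0.0509 0.2491] F [-0.6  0.5 -0.9] T [ 0.11 -0.02  0.04] open 0.583 q [-0.14 -0.9   2.48 -0.06  1.5  -1.74]
offset [-0.2054  0.09   -0.0285] heading 91.85 twist -0.9 toolz [ 0.0464 -0.0717 -0.9963]
```

{"fn": "step_arm", "kwargs": {"motion": [{"offset": [-0.03,-0.02,0],"twist": 8},{"offset": [-0.05,-0.04,0],"twist": 16},{"offset": [-0.06,-0.06,0],"twist": 24},{"offset": [-0.06,-0.08,0],"twist": 32},{"offset": [-0.06,-0.1,0],"twist": 40},{"offset": [-0.06,-0.12,0],"twist": 48},{"offset": [-0.055,-0.14,0],"twist": 56},{"offset": [-0.05,-0.16,0],"twist": 64},{"offset": [-0.04,-0.18,0],"twist": 72},{"offset": [-0.03,-0.2,0],"twist": 80},{"offset": [-0.02,-0.23,0],"twist": 88},{"offset": [-0.02,-0.25,0],"twist": 95.5}]}}

```text
time: 12.9
eef_pos: [0.2779, -0.1989, 0.2687]
tcp_rot: [0.73, 0.682, -0.007, 0.043]
contact_force: [0.3, -0.4, 0.4]
opening: 0.584
finger_force: 0.0
```

```bash
cat > w2t.py <<'E'
import sys
from go import *
# world vectors -> tool vectors
M=R.from_quat(ctrl.get_state()["tcp_rot"]).as_matrix()
for a in sys.argv[1:]: print(a,"->",(M.T@np.array(eval(a),float)).round(4))
E
python3 go.py .495 .306 .2 -3.3; python3 w2t.py -.035,.035,0
```

```text
t 12.9 pos [ 0.2779 -0.1989  0.2687] F [ 0.3 -0.4  0.4] T [0.07 0.03 0.01] open 0.584 q [-0.92 -0.62  2.32 -0.01  1.36 -0.85]
offset [0.5222 0.1797 0.042 ] heading -3.75 twist -0.45 toolz [ 0.0477 -0.0729 -0.9962]
-.035,.035,0 -> [ 0.0324 -0.0372 -0.0042]
```

{"fn": "step_arm", "kwargs": {"motion": [{"offset": [0.032,-0.037,-0.004],"twist": 0}]}}

```text
time: 13.0
eef_pos: [0.2439, -0.1662, 0.263]
tcp_rot: [0.729, 0.683, -0.006, 0.031]
contact_force: [-2.2, 0.0, 1.1]
opening: 0.588
finger_force: 0.0
```

{"fn": "step_arm", "kwargs": {"motion": [{"offset": [0.032,-0.037,-0.004],"twist": 0}]}}

```text
time: 13.1
eef_pos: [0.2237, -0.1386, 0.249]
tcp_rot: [0.728, 0.684, -0.009, 0.034]
contact_force: [0.4, -0.0, 1.2]
opening: 0.587
finger_force: 0.0
```

{"fn": "step_arm", "kwargs": {"motion": [{"offset": [0.032,-0.037,-0.004],"twist": 0}]}}

```text
time: 13.2
eef_pos: [0.2251, -0.1223, 0.2489]
tcp_rot: [0.729, 0.684, -0.014, 0.024]
contact_force: [-0.1, -0.5, 0.8]
opening: 0.584
finger_force: 0.0
```

```bash
python3 go.py .495 .306 .2 -3.3; python3 w2t.py -.035,.035,0
```

```text
t 13.2 pos [ 0.2251 -0.1223  0.2489] F [-0.1 -0.5  0.8] T [-0.02  0.03  0.03] open 0.584 q [-0.88 -0.9   2.48 -0.03  1.5  -0.81]
offset [0.4469 0.2411 0.0288] heading -3.67 twist -0.37 toolz [ 0.0122 -0.0543 -0.9984]
-.035,.035,0 -> [ 0.0326 -0.0372 -0.0023]
```

{"fn": "step_arm", "kwargs": {"motion": [{"offset": [0.045,-0.02,-0.002],"twist": 0}]}}

```text
time: 13.3
eef_pos: [0.2355, -0.0852, 0.2488]
tcp_rot: [0.731, 0.682, -0.019, 0.017]
contact_force: [0.2, 0.7, 0.6]
opening: 0.587
finger_force: 0.0
```

{"fn": "step_arm", "kwargs": {"motion": [{"offset": [0.045,-0.02,-0.002],"twist": 0}]}}

```text
time: 13.4
eef_pos: [0.2415, -0.0405, 0.2488]
tcp_rot: [0.73, 0.683, -0.023, 0.011]
contact_force: [1.3, 0.4, -0.1]
opening: 0.587
finger_force: 0.0
```

```bash
python3 go.py .495 .306 .2 -3.3; python3 w2t.py .2,.2,0
```

```text
t 13.4 pos [ 0.2415 -0.0405  0.2488] F [ 1.3  0.4 -0.1] T [-0.01 -0.04 -0.  ] open 0.587 q [-0.54 -0.9   2.48 -0.05  1.55 -0.47]
offset [0.3645 0.2304 0.0274] heading -3.84 twist -0.54 toolz [-0.0183 -0.0481 -0.9987]
.2,.2,0 -> [ 0.2126  0.1861 -0.0133]
```

{"fn": "step_arm", "kwargs": {"motion": [{"offset": [-0.04,0.02,0],"twist": 0},{"offset": [-0.08,0.04,0],"twist": 0},{"offset": [-0.12,0.04,0],"twist": 0},{"offset": [-0.16,0.02,0],"twist": 0},{"offset": [-0.195,-0.005,0],"twist": 0},{"offset": [-0.222,-0.03,0],"twist": 0},{"offset": [-0.245,-0.065,0],"twist": 0},{"offset": [-0.268,-0.105,0],"twist": 0},{"offset": [-0.29,-0.14,0],"twist": 0},{"offset": [-0.3,-0.185,0],"twist": 0},{"offset": [-0.306,-0.23,0],"twist": 0}]}}

```text
time: 14.5
eef_pos: [-0.0076, -0.3324, 0.2676]
tcp_rot: [0.728, 0.685, -0.024, 0.011]
contact_force: [-0.2, -1.4, 0.4]
opening: 0.586
finger_force: 0.0
```

{"fn": "step_arm", "kwargs": {"motion": [{"offset": [0.048,0.007,0],"twist": 0}]}}

```text
time: 14.6
eef_pos: [-0.0006, -0.2863, 0.2625]
tcp_rot: [0.732, 0.681, -0.018, 0.007]
contact_force: [1.2, 1.7, 1.3]
opening: 0.586
finger_force: 0.0
```

{"fn": "step_arm", "kwargs": {"motion": [{"offset": [0.048,0.007,0],"twist": 0}]}}

```text
time: 14.7
eef_pos: [0.0138, -0.255, 0.2488]
tcp_rot: [0.73, 0.683, -0.019, 0.006]
contact_force: [0.3, 0.8, 0.3]
opening: 0.585
finger_force: 0.0
```

```bash
python3 go.py .495 .306 .2 -3.3; python3 w2t.py .2,.2,0
```

```text
t 14.7 pos [ 0.0138 -0.255   0.2488] F [0.3 0.8 0.3] T [-0.04 -0.03  0.  ] open 0.585 q [-1.92 -0.9   2.48 -0.01  1.52 -1.85]
offset [0.5935 0.4427 0.0206] heading -3.9 twist -0.6 toolz [-0.0193 -0.0336 -0.9992]
.2,.2,0 -> [ 0.2129  0.1859 -0.0106]
```

{"fn": "step_arm", "kwargs": {"motion": [{"offset": [0.048,0.0,0],"twist": 0}]}}

```text
time: 14.8
eef_pos: [0.0221, -0.2481, 0.2484]
tcp_rot: [0.73, 0.683, -0.011, -0.005]
contact_force: [0.2, -0.9, 0.3]
opening: 0.586
finger_force: 0.0
```

{"fn": "step_arm", "kwargs": {"motion": [{"offset": [0.03,0.0,0],"twist": 0}]}}

```text
time: 14.9
eef_pos: [0.0279, -0.2437, 0.2484]
tcp_rot: [0.729, 0.684, -0.007, -0.011]
contact_force: [0.1, 0.5, -0.5]
opening: 0.583
finger_force: 0.0
```

```bash
python3 go.py .495 .306 .2 -3.3; python3 w2t.py .2,.2,0
```

```text
t 14.9 pos [ 0.0279 -0.2437  0.2484] F [ 0.1  0.5 -0.5] T [ 0.01 -0.06  0.01] open 0.583 q [-1.85 -0.9   2.48 -0.03  1.55 -1.79]
offset [0.5778 0.4327 0.0403] heading -3.6 twist -0.3 toolz [-0.0252  0.0068 -0.9997]
.2,.2,0 -> [ 0.2122  0.187  -0.0037]
```

{"fn": "step_arm", "kwargs": {"motion": [{"offset": [-0.015,0.047,0],"twist": 0},{"offset": [-0.03,0.094,0],"twist": 0},{"offset": [-0.007,0.136,0],"twist": 0},{"offset": [0.015,0.178,0],"twist": 0},{"offset": [0.038,0.22,0],"twist": 0},{"offset": [0.07,0.245,0],"twist": 0},{"offset": [0.1,0.27,0],"twist": 0},{"offset": [0.13,0.29,0],"twist": 0},{"offset": [0.164,0.312,0],"twist": 0},{"offset": [0.205,0.33,0],"twist": 0},{"offset": [0.25,0.347,0],"twist": 0},{"offset": [0.29,0.362,0],"twist": 0}]}}

```text
time: 16.1
eef_pos: [0.407, 0.0258, 0.241]
tcp_rot: [0.728, 0.685, -0.007, -0.01]
contact_force: [-0.4, -0.7, -0.3]
opening: 0.584
finger_force: 0.0
```

{"fn": "step_arm", "kwargs": {"motion": [{"offset": [0.045,0.018,0],"twist": 0},{"offset": [0.09,0.03,0],"twist": 0},{"offset": [0.135,0.04,0],"twist": 0},{"offset": [0.18,0.05,0],"twist": 0},{"offset": [0.225,0.058,0],"twist": 0},{"offset": [0.265,0.065,0],"twist": 0},{"offset": [0.288,0.07,0.02],"twist": 0},{"offset": [0.288,0.07,0.03],"twist": 0}]}}

```text
time: 16.9
eef_pos: [0.4927, 0.3093, 0.2089]
tcp_rot: [0.727, 0.686, -0.007, -0.011]
contact_force: [-0.6, -0.8, -0.5]
opening: 0.583
finger_force: 0.0
```

```bash
python3 go.py .496 .3063 .104 -3.3
```

```text
t 16.9 pos [0.4927 0.3093 0.2089] F [-0.6 -0.8 -0.5] T [-0.07 -0.03  0.04] open 0.583 q [0.38 0.12 1.83 0.02 1.21 0.43]
offset [-0.0033  0.0062  0.1048] heading -3.36 twist -0.06 toolz [-0.0259  0.0064 -0.9996]
```

{"fn": "step_arm", "kwargs": {"motion": [{"offset": [-0.003,0.006,0.04],"twist": 0},{"offset": [-0.003,0.006,0.075],"twist": 0},{"offset": [-0.003,0.006,0.095],"twist": 0},{"offset": [-0.003,0.006,0.104],"twist": 0},{"offset": [-0.003,0.006,0.104],"twist": 0}]}}

```text
time: 17.4
eef_pos: [0.496, 0.3023, 0.1048]
tcp_rot: [0.729, 0.684, -0.008, -0.011]
contact_force: [0.6, 0.0, -0.6]
opening: 0.589
finger_force: 0.0
```

{"fn": "step_arm", "kwargs": {"motion": [{"offset": [0,0,0],"twist": 0},{"offset": [0,0,0],"twist": 0},{"offset": [0,0,0],"twist": 0},{"offset": [0,0,0],"twist": 0}], "gripper": 0, "grip_force": 60}}

```text
time: 17.8
eef_pos: [0.4986, 0.3029, 0.1082]
tcp_rot: [0.729, 0.684, -0.005, -0.01]
contact_force: [-1.8, 0.5, 6.4]
opening: 0.22
finger_force: 60.1
```

```bash
python3 go.py .496 .3063 .104 -3.3
```

```text
t 17.8 pos [0.4986 0.3029 0.1082] F [-1.8  0.5  6.4] T [ 0.    0.18 -0.04] open 0.22 q [0.37 0.24 1.9  0.02 1.02 0.42]
offset [ 0.0032 -0.0027  0.0043] heading -3.69 twist -0.39 toolz [-0.022   0.0079 -0.9997]
```

{"fn": "step_arm", "kwargs": {"motion": [{"offset": [0,0,-0.01],"twist": 0},{"offset": [0,0,-0.04],"twist": 0},{"offset": [0,0,-0.08],"twist": 0},{"offset": [0,0,-0.12],"twist": 0},{"offset": [0,0,-0.16],"twist": 0},{"offset": [0,0,-0.18],"twist": 0},{"offset": [0,0,-0.18],"twist": 0}]}}

```text
time: 18.5
eef_pos: [0.5036, 0.3017, 0.2907]
tcp_rot: [0.73, 0.684, -0.003, -0.009]
contact_force: [-0.6, 0.4, -1.6]
opening: 0.224
finger_force: 59.1
```

```bash
python3 - <<'E'
from h import *
s=avg("scene",6);t=avg("top",4);st=ctrl.get_state();M=R.from_quat(st["tcp_rot"]).as_matrix();p=st["eef_pos"]
print(p,M[:,2],st["finger_force"],st["contact_force"])
tip=p+M@[0,0,.093];u,v=proj("scene",tip)[0];a=proj("scene",p)[0];print("tip",u,v,"tcp",a,"top",proj("top",tip))
U,V=int(u)-20,int(v)-30
cv2.imwrite("pics/k7.png",np.hstack([crop(s,U,V,40,45,10), crop(t,int(proj("top",tip)[0][0])-30,int(proj("top",tip)[0][1])-30,40,45,10)]))
np.save("s2.npy",s)
E
```

```text
[0.50169972 0.30108974 0.2849724 ] [-0.02655892  0.00589395 -0.99962987] 59.14907455444336 [-0.33023006  0.42517748 -2.05632393]
tip 406.8436082780321 165.50667397634083 tcp [418.20848583 139.43338101] top [[173.9534074  206.87815205]]
```

View pics/k7.png

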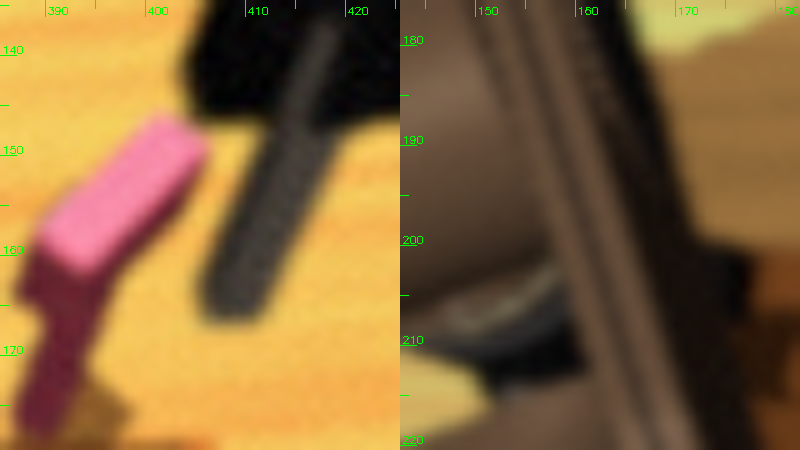

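The shaft hangs straight in the gripper; its end shows at about scene (408,167) with edges at (406→412) and (412→419). I'll fit the in-hand offset from those edges.

```bash
python3 - <<'E'
from h import *
p=np.array([.5017,.30109,.28497]);
st=ctrl.get_state();M=R.from_quat(st["tcp_rot"]).as_matrix();p=st["eef_pos"]
fx=lambda x:386+x/10-.5; fy=lambda y:135+y/10-.5
def hull(q):
    d,zt,b=q
    B=np.array([[x,y,z] for x in(-.007,.007) for y in(-.007,.007) for z in(0,-.06)])
    W=(R.from_euler('y',b).apply(B-[0,0,0])+[0,0,0])
    # pivot about handle centre (z=-.09 from tip)
    W=R.from_euler('y',b).apply(B-[0,0,-.09])+[d,0,zt-.09]
    return cv2.convexHull(proj("scene",W@M.T+p).astype(np.float32))[:,0]
def res(q):
    h=hull(q);out=[]
    h=np.vstack([h,h[:1]])
    def cut(v):
        us=[]
        for a,c in zip(h[:-1],h[1:]):
            if (a[1]-v)*(c[1]-v)<0: us.append(a[0]+(c[0]-a[0])*(v-a[1])/(c[1]-a[1]))
        return (min(us),max(us)) if us else (h[:,0].mean(),)*2
    for y,l,r in((150,258,332),(200,238,311),(250,219,290)):
        a,c=cut(fy(y));out+=[a-fx(l),c-fx(r)]
    return out+[h[:,1].max()-fy(322)]
r=least_squares(res,[.003,.093,0],diff_step=1e-3,x_scale=[.001,.001,.01]);print(r.x,np.round(r.fun,2))
r=least_squares(lambda a:res([a[0],a[1],0]),[.003,.093],diff_step=1e-3,x_scale=[.001,.001]);print(r.x,np.round(r.fun,2))
E
```

```text
[-0.00030698  0.08862567  0.06524901] [-1.02  0.11 -0.65  0.81 -0.38  1.13  0.08]
[0.00331397 0.0899689 ] [-0.68  0.46 -0.81  1.09 -1.04  0.91  0.38]
```

{"fn": "step_arm", "kwargs": {"motion": [{"offset": [-0.022,0.04,0],"twist": 0},{"offset": [-0.044,0.081,0],"twist": 0},{"offset": [-0.066,0.122,0],"twist": 0},{"offset": [-0.088,0.162,0],"twist": 0},{"offset": [-0.11,0.203,0],"twist": 0},{"offset": [-0.132,0.243,0],"twist": 0},{"offset": [-0.154,0.284,0],"twist": 0},{"offset": [-0.176,0.324,0],"twist": 0},{"offset": [-0.198,0.365,0],"twist": 0},{"offset": [-0.22,0.405,0],"twist": 0},{"offset": [-0.242,0.446,0],"twist": 0}]}}

```text
time: 20.1
eef_pos: [0.9323, 0.0299, 0.2728]
tcp_rot: [0.729, 0.684, -0.007, -0.011]
contact_force: [1.6, -0.4, -0.1]
opening: 0.22
finger_force: 59.4
```

{"fn": "step_arm", "kwargs": {"motion": [{"offset": [0.004,0.05,0],"twist": 0}]}}

```text
time: 20.2
eef_pos: [0.9613, 0.025, 0.2708]
tcp_rot: [0.731, 0.682, -0.006, -0.009]
contact_force: [1.0, -0.1, -1.0]
opening: 0.221
finger_force: 59.4
```

{"fn": "step_arm", "kwargs": {"motion": [{"offset": [0.004,0.05,0],"twist": 0}]}}

```text
time: 20.3
eef_pos: [0.9789, 0.0286, 0.2603]
tcp_rot: [0.73, 0.683, 0.002, -0.004]
contact_force: [35.7, -1.2, 30.6]
opening: 0.223
finger_force: 60.4
```

{"fn": "step_arm", "kwargs": {"motion": [{"offset": [0.004,0.05,0.002],"twist": 0}]}}

```text
time: 20.4
eef_pos: [0.9862, 0.0298, 0.2333]
tcp_rot: [0.73, 0.684, 0.005, -0.003]
contact_force: [0.9, 0.4, -4.2]
opening: 0.214
finger_force: 60.3
```

{"fn": "step_arm", "kwargs": {"motion": [{"offset": [0.004,0.05,0.003],"twist": 0}]}}

```text
time: 20.5
eef_pos: [0.9966, 0.0299, 0.2295]
tcp_rot: [0.73, 0.684, 0.018, 0.011]
contact_force: [-0.6, -0.1, -1.3]
opening: 0.221
finger_force: 60.3
```

```bash
python3 go.py .9 0 .3 -3.3; python3 w2t.py .05,0,0
```

```text
t 20.5 pos [0.9966 0.0299 0.2295] F [-0.6 -0.1 -1.3] T [-0.03  0.05 -0.02] open 0.221 q [-0.07  1.2   0.22  0.01  1.68 -0.01]
offset [-0.0352 -0.0915 -0.0747] heading -3.75 twist -0.45 toolz [ 0.0415  0.0098 -0.9991]
.05,0,0 -> [0.0032 0.0499 0.0021]
```

{"fn": "step_arm", "kwargs": {"motion": [{"offset": [0.003,0.049,-0.005],"twist": 0}]}}

```text
time: 20.6
eef_pos: [1.0042, 0.0289, 0.2306]
tcp_rot: [0.729, 0.683, 0.03, 0.021]
contact_force: [0.1, -0.2, -1.9]
opening: 0.221
finger_force: 60.3
```

{"fn": "step_arm", "kwargs": {"motion": [{"offset": [0.003,0.049,-0.004],"twist": 0}]}}

```text
time: 20.7
eef_pos: [1.0119, 0.0274, 0.2342]
tcp_rot: [0.729, 0.683, 0.043, 0.033]
contact_force: [-0.1, 0.3, -0.4]
opening: 0.22
finger_force: 60.4
```

{"fn": "step_arm", "kwargs": {"motion": [{"offset": [0.003,0.049,-0.003],"twist": 0}]}}

```text
time: 20.8
eef_pos: [1.0191, 0.026, 0.2351]
tcp_rot: [0.728, 0.682, 0.054, 0.043]
contact_force: [0.1, -1.0, -1.7]
opening: 0.219
finger_force: 60.4
```

{"fn": "step_arm", "kwargs": {"motion": [{"offset": [0.003,0.049,-0.002],"twist": 0}]}}

```text
time: 20.9
eef_pos: [1.026, 0.0249, 0.2343]
tcp_rot: [0.727, 0.681, 0.064, 0.052]
contact_force: [-0.0, -1.0, -2.1]
opening: 0.223
finger_force: 60.4
```

{"fn": "step_arm", "kwargs": {"motion": [{"offset": [0.003,0.049,-0.001],"twist": 0}]}}

```text
time: 21.0
eef_pos: [1.0329, 0.0237, 0.2333]
tcp_rot: [0.726, 0.68, 0.074, 0.061]
contact_force: [-0.0, -0.5, -2.2]
opening: 0.223
finger_force: 60.4
```

{"fn": "step_arm", "kwargs": {"motion": [{"offset": [0.003,0.049,0.001],"twist": 0}]}}

```text
time: 21.1
eef_pos: [1.0399, 0.0227, 0.2318]
tcp_rot: [0.725, 0.679, 0.084, 0.07]
contact_force: [0.3, 0.3, -1.0]
opening: 0.219
finger_force: 60.4
```

{"fn": "step_arm", "kwargs": {"motion": [{"offset": [0.003,0.049,0.003],"twist": 0}]}}

```text
time: 21.2
eef_pos: [1.0469, 0.0216, 0.2297]
tcp_rot: [0.724, 0.678, 0.094, 0.079]
contact_force: [0.4, 0.6, -1.4]
opening: 0.215
finger_force: 60.4
```

{"fn": "step_arm", "kwargs": {"motion": [{"offset": [0.003,0.049,0.004],"twist": 0}]}}

```text
time: 21.3
eef_pos: [1.0538, 0.0207, 0.2278]
tcp_rot: [0.723, 0.677, 0.104, 0.088]
contact_force: [-0.3, 0.7, -2.3]
opening: 0.222
finger_force: 60.4
```

```bash
python3 go.py .9 0 .3 -3.3; python3 w2t.py .05,0,0
```

```text
t 21.3 pos [1.0538 0.0207 0.2278] F [-0.3  0.7 -2.3] T [0.04 0.2  0.01] open 0.222 q [-0.08  1.21  0.21  0.04  1.45 -0.02]
offset [-0.0278 -0.1271 -0.1112] heading -4.02 twist -0.72 toolz [ 0.2691  0.0137 -0.963 ]
.05,0,0 -> [0.0031 0.0481 0.0135]
```

{"fn": "step_arm", "kwargs": {"motion": [{"offset": [0.003,0.049,0.006],"twist": 0}]}}

```text
time: 21.4
eef_pos: [1.0609, 0.0197, 0.2263]
tcp_rot: [0.722, 0.676, 0.114, 0.097]
contact_force: [-0.3, -0.1, -1.0]
opening: 0.219
finger_force: 60.4
```

{"fn": "step_arm", "kwargs": {"motion": [{"offset": [0.003,0.049,0.007],"twist": 0}]}}

```text
time: 21.5
eef_pos: [1.0677, 0.0189, 0.2249]
tcp_rot: [0.72, 0.674, 0.124, 0.106]
contact_force: [0.1, -0.8, -1.9]
opening: 0.22
finger_force: 60.4
```

{"fn": "step_arm", "kwargs": {"motion": [{"offset": [0.003,0.049,0.009],"twist": 0}]}}

```text
time: 21.6
eef_pos: [1.0748, 0.018, 0.2234]
tcp_rot: [0.719, 0.673, 0.134, 0.115]
contact_force: [-0.6, -0.0, -1.3]
opening: 0.218
finger_force: 60.4
```

{"fn": "step_arm", "kwargs": {"motion": [{"offset": [0.003,0.048,0.01],"twist": 0}]}}

```text
time: 21.7
eef_pos: [1.0815, 0.0173, 0.222]
tcp_rot: [0.717, 0.671, 0.144, 0.124]
contact_force: [0.6, 0.7, -1.9]
opening: 0.218
finger_force: 60.4
```

{"fn": "step_arm", "kwargs": {"motion": [{"offset": [0.003,0.048,0.012],"twist": 0}]}}

```text
time: 21.8
eef_pos: [1.0883, 0.0166, 0.2204]
tcp_rot: [0.715, 0.669, 0.154, 0.133]
contact_force: [-0.1, -0.0, -1.6]
opening: 0.22
finger_force: 60.4
```

{"fn": "step_arm", "kwargs": {"motion": [{"offset": [0.003,0.048,0.013],"twist": 0}]}}

```text
time: 21.9
eef_pos: [1.095, 0.0159, 0.2189]
tcp_rot: [0.713, 0.667, 0.163, 0.142]
contact_force: [-0.3, -0.0, -2.6]
opening: 0.22
finger_force: 60.4
```

{"fn": "step_arm", "kwargs": {"motion": [{"offset": [0.003,0.047,0.014],"twist": 0}]}}

```text
time: 22.0
eef_pos: [1.1014, 0.0154, 0.2179]
tcp_rot: [0.711, 0.665, 0.173, 0.151]
contact_force: [-0.9, 0.7, -1.7]
opening: 0.219
finger_force: 60.4
```

{"fn": "step_arm", "kwargs": {"motion": [{"offset": [0.003,0.047,0.015],"twist": 0}]}}

```text
time: 22.1
eef_pos: [1.1077, 0.0148, 0.2174]
tcp_rot: [0.709, 0.663, 0.182, 0.159]
contact_force: [-0.2, 0.0, -2.0]
opening: 0.219
finger_force: 60.4
```

{"fn": "step_arm", "kwargs": {"motion": [{"offset": [0.003,0.047,0.016],"twist": 0}]}}

```text
time: 22.2
eef_pos: [1.1138, 0.0143, 0.2173]
tcp_rot: [0.706, 0.66, 0.192, 0.168]
contact_force: [0.2, -0.3, -1.0]
opening: 0.222
finger_force: 60.4
```

{"fn": "step_arm", "kwargs": {"motion": [{"offset": [0.003,0.047,0.018],"twist": 0}]}}

```text
time: 22.3
eef_pos: [1.12, 0.0138, 0.2173]
tcp_rot: [0.704, 0.658, 0.202, 0.177]
contact_force: [-0.0, 0.4, -0.9]
opening: 0.223
finger_force: 60.4
```

```bash
python3 go.py .9 0 .3 -3.3; python3 w2t.py .05,0,0
```

```text
t 22.3 pos [1.12   0.0138 0.2173] F [-0.   0.4 -0.9] T [0.03 0.39 0.  ] open 0.223 q [-0.09  1.25  0.21  0.07  1.14 -0.04]
offset [-0.0212 -0.1445 -0.1846] heading -4.79 twist -1.49 toolz [ 0.5163  0.0163 -0.8562]
.05,0,0 -> [0.0026 0.0427 0.0258]
```

{"fn": "step_arm", "kwargs": {"motion": [{"offset": [0.003,0.046,0.019],"twist": 0}]}}

```text
time: 22.4
eef_pos: [1.1259, 0.0134, 0.2169]
tcp_rot: [0.701, 0.655, 0.211, 0.185]
contact_force: [0.3, 0.5, -1.2]
opening: 0.22
finger_force: 60.4
```

{"fn": "step_arm", "kwargs": {"motion": [{"offset": [0.003,0.046,0.02],"twist": 0}]}}

```text
time: 22.5
eef_pos: [1.1316, 0.0131, 0.2169]
tcp_rot: [0.699, 0.653, 0.22, 0.194]
contact_force: [-0.2, 0.2, -2.0]
opening: 0.22
finger_force: 60.4
```

{"fn": "step_arm", "kwargs": {"motion": [{"offset": [0.001,0.023,0.01],"twist": 0}]}}

```text
time: 22.6
eef_pos: [1.1341, 0.0125, 0.217]
tcp_rot: [0.697, 0.652, 0.224, 0.197]
contact_force: [0.3, 0.5, -1.6]
opening: 0.222
finger_force: 60.4
```

```bash
cat > tip.py <<'E'
import sys
from go import *
m=np.array([.56105,-.02943,.12525]);ax=np.array([-.57291,-.02757,.81915])
KO=np.array([.0033,0,.0915])
def tip(h,dx=0,dy=0):
    s=ctrl.get_state();M=R.from_quat(s["tcp_rot"]).as_matrix();p=s["eef_pos"]
    t=p+M@KO; yh=np.cross(ax,[-ax[0],-ax[1],0]);
    yu=np.array([-ax[1],ax[0],0]);yu/=-np.linalg.norm(yu);xu=np.cross(yu,ax)
    d=t-m; print("t",round(s["time"],2),"tip rel mouth: x %.1f y %.1f axial %.1f mm"%tuple(1e3*np.array([d@xu,d@yu,d@ax])),"F axial %.1f x %.1f y %.1f"%tuple(np.array([ax,xu,yu])@s["contact_force"]),"Tax %.3f"%(s["wrist_torque"]@M[:,2]),"misalign deg",np.degrees([M[:,2]@xu,M[:,2]@yu]).round(2),"q6",s["qpos"][5].round(2),"p",p.round(4))
    o=M.T@(m+ax*h+xu*dx+yu*dy-t); print("offset to axial",h,o.round(4))
if __name__=="__main__": tip(*map(float,sys.argv[1:]))
E
python3 tip.py .1; python3 tip.py .03; python3 w2t.py -.1,0,0 0,0,.1
```

```text
t 22.6 tip rel mouth: x 523.1 y 16.6 axial -345.9 mm F axial -1.5 x -0.7 y 0.5 Tax -0.029 misalign deg [-0.28 -0.61] q6 -0.04 p [1.1341 0.0125 0.217 ]
offset to axial 0.1 [-0.0801 -0.5195 -0.4431]
t 22.6 tip rel mouth: x 523.1 y 16.6 axial -345.9 mm F axial -1.5 x -0.7 y 0.5 Tax -0.029 misalign deg [-0.28 -0.61] q6 -0.04 p [1.1341 0.0125 0.217 ]
offset to axial 0.03 [-0.0793 -0.5193 -0.3731]
-.1,0,0 -> [-0.005  -0.082  -0.0569]
0,0,.1 -> [ 0.0055  0.0567 -0.0822]
```

{"fn": "step_arm", "kwargs": {"motion": [{"offset": [-0.006,-0.037,-0.032],"twist": 0},{"offset": [-0.011,-0.074,-0.063],"twist": 0},{"offset": [-0.017,-0.111,-0.095],"twist": 0},{"offset": [-0.023,-0.148,-0.126],"twist": 0},{"offset": [-0.029,-0.186,-0.158],"twist": 0},{"offset": [-0.034,-0.223,-0.19],"twist": 0},{"offset": [-0.04,-0.26,-0.221],"twist": 0},{"offset": [-0.046,-0.297,-0.253],"twist": 0},{"offset": [-0.051,-0.334,-0.285],"twist": 0},{"offset": [-0.057,-0.371,-0.316],"twist": 0},{"offset": [-0.063,-0.408,-0.348],"twist": 0},{"offset": [-0.069,-0.445,-0.379],"twist": 0}]}}

```text
time: 23.8
eef_pos: [0.5889, -0.0272, 0.2708]
tcp_rot: [0.697, 0.652, 0.224, 0.198]
contact_force: [-0.2, -1.5, 0.8]
opening: 0.222
finger_force: 60.4
```

```bash
python3 tip.py .1; python3 tip.py .02
```

```text
t 23.8 tip rel mouth: x 106.4 y 3.1 axial 11.7 mm F axial 0.8 x 0.2 y -1.5 Tax 0.025 misalign deg [-0.16 -0.67] q6 -0.4 p [ 0.5889 -0.0272  0.2708]
offset to axial 0.1 [-0.016  -0.1056 -0.088 ]
t 23.8 tip rel mouth: x 106.4 y 3.1 axial 11.7 mm F axial 0.8 x 0.2 y -1.5 Tax 0.025 misalign deg [-0.16 -0.67] q6 -0.4 p [ 0.5889 -0.0272  0.2708]
offset to axial 0.02 [-0.015  -0.1055 -0.008 ]
```

{"fn": "step_arm", "kwargs": {"motion": [{"offset": [-0.006,-0.035,-0.03],"twist": 0},{"offset": [-0.011,-0.07,-0.05],"twist": 0},{"offset": [-0.016,-0.106,-0.06],"twist": 0},{"offset": [-0.016,-0.106,-0.04],"twist": 0},{"offset": [-0.015,-0.106,-0.015],"twist": 0},{"offset": [-0.015,-0.106,-0.008],"twist": 0},{"offset": [-0.015,-0.106,-0.008],"twist": 0}]}}

```text
time: 24.5
eef_pos: [0.4981, -0.0344, 0.2147]
tcp_rot: [0.697, 0.652, 0.223, 0.197]
contact_force: [0.0, 0.4, -1.0]
opening: 0.223
finger_force: 60.3
```

```bash
python3 tip.py .01; python3 - <<'E'
from tip import *
s=avg("scene",5);t=avg("top",5);
st=ctrl.get_state();M=R.from_quat(st["tcp_rot"]).as_matrix();T=st["eef_pos"]+M@KO
print("tip px scene",proj("scene",T),"top",proj("top",T),"mouth",proj("scene",m),proj("top",m))
cv2.imwrite("pics/k8.png",np.hstack([crop(s,250,190,45,40,8.8),crop(t,275,165,45,40,8.8)]))
E
```

```text
t 24.5 tip rel mouth: x -0.6 y 0.5 axial 18.0 mm F axial -0.9 x -0.5 y 0.4 Tax 0.023 misalign deg [-0.38 -0.58] q6 -0.57 p [ 0.4981 -0.0344  0.2147]
offset to axial 0.01 [-0.0003  0.0007  0.008 ]
tip px scene [[272.12852481 205.78161468]] top [[295.13316616 189.07640425]] mouth [[272.7836036  212.86124801]] [[294.87092377 186.09542444]]
```

View pics/k8.png

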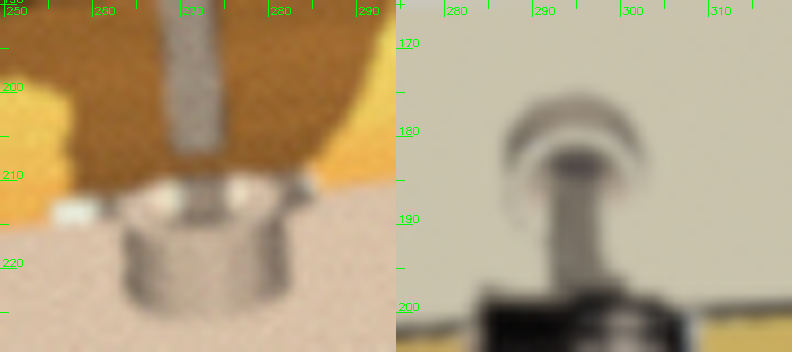

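The tip sits on the collar axis to within about 1 mm in both views: scene tip (272,206) against mouth x 272.7, top tip (295,~185) against mouth (294.7). Now I'll feel down in small steps.

{"fn": "step_arm", "kwargs": {"motion": [{"offset": [0,0,0.006],"twist": 0},{"offset": [0,0,0.012],"twist": 0},{"offset": [0,0,0.018],"twist": 0},{"offset": [0,0,0.022],"twist": 0}]}}

```text
time: 25.4
eef_pos: [0.5108, -0.0341, 0.1962]
tcp_rot: [0.697, 0.652, 0.223, 0.197]
contact_force: [-0.9, -0.2, -1.9]
opening: 0.222
finger_force: 60.4
```

```bash
python3 tip.py -.01
```

```text
t 25.4 tip rel mouth: x -0.8 y 0.1 axial -4.5 mm F axial -1.1 x -1.8 y -0.1 Tax -0.005 misalign deg [-0.37 -0.59] q6 -0.58 p [ 0.5108 -0.0341  0.1962]
offset to axial -0.01 [0.     0.0009 0.0055]
```

{"fn": "step_arm", "kwargs": {"motion": [{"offset": [0,0,0.002],"twist": 0},{"offset": [0,0,0.004],"twist": 0},{"offset": [0,0,0.004],"twist": 0}]}}

```text
time: 25.7
eef_pos: [0.5131, -0.0341, 0.1937]
tcp_rot: [0.697, 0.652, 0.224, 0.197]
contact_force: [0.0, 0.3, -1.7]
opening: 0.221
finger_force: 60.5
```

```bash
python3 tip.py -.01
```

```text
t 25.7 tip rel mouth: x -0.2 y -0.1 axial -7.9 mm F axial -1.4 x -0.9 y 0.3 Tax -0.032 misalign deg [-0.31 -0.62] q6 -0.59 p [ 0.5131 -0.0341  0.1937]
offset to axial -0.01 [0.0001 0.0002 0.0021]
```

{"fn": "step_arm", "kwargs": {"motion": [{"offset": [0,0,0.002],"twist": 0},{"offset": [0,0,0.003],"twist": 0}]}}

```text
time: 25.9
eef_pos: [0.515, -0.0343, 0.1918]
tcp_rot: [0.697, 0.652, 0.224, 0.198]
contact_force: [-0.3, -1.3, -0.8]
opening: 0.22
finger_force: 60.5
```

```bash
python3 tip.py -.01
```

```text
t 25.9 tip rel mouth: x 0.3 y -0.4 axial -10.5 mm F axial -0.4 x -0.7 y -1.2 Tax -0.017 misalign deg [-0.25 -0.66] q6 -0.59 p [ 0.515  -0.0343  0.1918]
offset to axial -0.01 [ 0.0004 -0.0004 -0.0005]
```

{"fn": "step_arm", "kwargs": {"motion": [{"offset": [0,0,0.001],"twist": 0},{"offset": [0,0,0.002],"twist": 0}]}}

```text
time: 26.1
eef_pos: [0.5162, -0.0343, 0.1902]
tcp_rot: [0.697, 0.652, 0.224, 0.198]
contact_force: [-0.7, -1.0, -1.1]
opening: 0.22
finger_force: 60.6
```

```bash
python3 tip.py -.01
```

```text
t 26.1 tip rel mouth: x 0.3 y -0.5 axial -12.5 mm F axial -0.5 x -1.2 y -0.9 Tax -0.026 misalign deg [-0.24 -0.67] q6 -0.59 p [ 0.5162 -0.0343  0.1902]
offset to axial -0.01 [ 0.0004 -0.0004 -0.0025]
```

{"fn": "step_arm", "kwargs": {"motion": [{"offset": [0,0,0.0015],"twist": 0},{"offset": [0,0,0.003],"twist": 0}]}}

```text
time: 26.3
eef_pos: [0.5179, -0.0343, 0.1877]
tcp_rot: [0.697, 0.652, 0.224, 0.198]
contact_force: [-1.4, -1.9, 0.0]
opening: 0.221
finger_force: 60.7
```

```bash
python3 tip.py -.01
```

```text
t 26.3 tip rel mouth: x 0.3 y -0.5 axial -15.6 mm F axial 0.9 x -1.2 y -1.9 Tax -0.024 misalign deg [-0.24 -0.66] q6 -0.59 p [ 0.5179 -0.0343  0.1877]
offset to axial -0.01 [ 0.0004 -0.0004 -0.0056]
```

{"fn": "step_arm", "kwargs": {"motion": [{"offset": [0,0,0.0015],"twist": 0},{"offset": [0,0,0.003],"twist": 0}]}}

```text
time: 26.5
eef_pos: [0.5197, -0.0342, 0.1852]
tcp_rot: [0.697, 0.652, 0.224, 0.198]
contact_force: [0.1, -1.8, 0.1]
opening: 0.222
finger_force: 60.7
```

```bash
python3 tip.py -.01
```

```text
t 26.5 tip rel mouth: x 0.3 y -0.5 axial -18.6 mm F axial 0.1 x 0.1 y -1.8 Tax -0.015 misalign deg [-0.25 -0.66] q6 -0.6 p [ 0.5197 -0.0342  0.1852]
offset to axial -0.01 [ 0.0004 -0.0004 -0.0086]
```

{"fn": "step_arm", "kwargs": {"motion": [{"offset": [0,0,0.0015],"twist": 0},{"offset": [0,0,0.003],"twist": 0}]}}

```text
time: 26.7
eef_pos: [0.5214, -0.0342, 0.1832]
tcp_rot: [0.697, 0.652, 0.224, 0.198]
contact_force: [-16.2, -3.5, 16.0]
opening: 0.224
finger_force: 63.7
```

```bash
python3 tip.py -.01
```

```text
t 26.7 tip rel mouth: x 0.6 y -0.6 axial -21.2 mm F axial 22.5 x -4.3 y -2.7 Tax -0.025 misalign deg [-0.25 -0.65] q6 -0.6 p [ 0.5214 -0.0342  0.1832]
offset to axial -0.01 [ 0.0004 -0.0007 -0.0112]
```

{"fn": "step_arm", "kwargs": {"motion": [{"offset": [0,0,0.001],"twist": 0},{"offset": [0,0,0.002],"twist": 0}]}}

```text
time: 26.9
eef_pos: [0.5222, -0.0341, 0.1834]
tcp_rot: [0.696, 0.653, 0.223, 0.197]
contact_force: [-32.3, -4.0, 29.0]
opening: 0.221
finger_force: 66.6
```

```bash
python3 tip.py -.01
```

```text
t 26.9 tip rel mouth: x 1.2 y -0.5 axial -21.5 mm F axial 42.4 x -10.0 y -2.5 Tax 0.013 misalign deg [-0.36 -0.59] q6 -0.6 p [ 0.5222 -0.0341  0.1834]
offset to axial -0.01 [ 0.0002 -0.0013 -0.0115]
```

Firm stop at −21.3 mm, which matches the socket floor (−22), after a free slide through the depth of the square. So the key is fully home, and the flats happened to match. I'll ease the press to about 12 N and begin turning clockwise.

{"fn": "step_arm", "kwargs": {"motion": [{"offset": [0,0,-0.003],"twist": 0},{"offset": [0,0,-0.003],"twist": 5},{"offset": [0,0,-0.003],"twist": 10},{"offset": [0,0,-0.003],"twist": 15},{"offset": [0,0,-0.003],"twist": 20}]}}

```text
time: 27.4
eef_pos: [0.5203, -0.0341, 0.1829]
tcp_rot: [0.801, 0.52, 0.254, 0.155]
contact_force: [-1.5, -2.5, -0.6]
opening: 0.221
finger_force: 60.8
```

```bash
python3 tip.py -.022
```

```text
t 27.4 tip rel mouth: x 0.5 y -0.8 axial -20.8 mm F axial 0.4 x -1.7 y -2.4 Tax -0.094 misalign deg [-0.33 -0.65] q6 -0.25 p [ 0.5203 -0.0341  0.1829]
offset to axial -0.022 [ 0.0005 -0.0008  0.0012]
```

{"fn": "step_arm", "kwargs": {"motion": [{"offset": [0,0,0.0012],"twist": 0},{"offset": [0,0,0.0015],"twist": 0}]}}

```text
time: 27.6
eef_pos: [0.5211, -0.034, 0.183]
tcp_rot: [0.799, 0.522, 0.254, 0.155]
contact_force: [-16.2, -4.0, 12.8]
opening: 0.221
finger_force: 63.4
```

```bash
python3 tip.py -.022
```

```text
t 27.6 tip rel mouth: x 1.1 y -0.7 axial -21.2 mm F axial 19.9 x -6.1 y -3.2 Tax 0.018 misalign deg [-0.38 -0.6 ] q6 -0.25 p [ 0.5211 -0.034   0.183 ]
offset to axial -0.022 [ 0.0001 -0.0013  0.0008]
```

{"fn": "step_arm", "kwargs": {"motion": [{"offset": [0,0,-0.0005],"twist": 5},{"offset": [0,0,-0.0005],"twist": 10},{"offset": [0,0,-0.0005],"twist": 15},{"offset": [0,0,-0.0005],"twist": 20},{"offset": [0,0,-0.0005],"twist": 25}]}}

```text
time: 28.1
eef_pos: [0.5201, -0.0336, 0.1824]
tcp_rot: [0.894, 0.336, 0.281, 0.095]
contact_force: [-12.7, -3.0, 9.6]
opening: 0.22
finger_force: 62.7
```

```bash
python3 tip.py -.022
```

```text
t 28.1 tip rel mouth: x 1.0 y -0.9 axial -21.2 mm F axial 15.3 x -5.0 y -2.4 Tax -0.147 misalign deg [-0.49 -0.53] q6 0.19 p [ 0.5201 -0.0336  0.1824]
offset to axial -0.022 [-0.0002 -0.0013  0.0008]
```

{"fn": "step_arm", "kwargs": {"motion": [{"offset": [0,0,0],"twist": 4},{"offset": [0,0,0],"twist": 8}]}}

```text
time: 28.3
eef_pos: [0.52, -0.0333, 0.1823]
tcp_rot: [0.915, 0.273, 0.287, 0.075]
contact_force: [-13.9, -2.1, 9.9]
opening: 0.22
finger_force: 62.8
```

```bash
python3 tip.py -.022
```

```text
t 28.3 tip rel mouth: x 1.0 y -1.0 axial -21.1 mm F axial 16.1 x -5.8 y -1.4 Tax -0.106 misalign deg [-0.51 -0.49] q6 0.33 p [ 0.52   -0.0333  0.1823]
offset to axial -0.022 [-0.0003 -0.0014  0.0009]
```

{"fn": "step_arm", "kwargs": {"motion": [{"offset": [0,0,0],"twist": 4},{"offset": [0,0,0],"twist": 8}]}}

```text
time: 28.5
eef_pos: [0.5199, -0.0331, 0.1822]
tcp_rot: [0.932, 0.209, 0.291, 0.055]
contact_force: [-14.1, -1.7, 9.4]
opening: 0.222
finger_force: 62.9
```

```bash
python3 tip.py -.022; python3 go.py .5 0 .2 0|tail -1
```

```text
t 28.5 tip rel mouth: x 1.0 y -1.2 axial -21.1 mm F axial 15.8 x -6.2 y -1.0 Tax -0.081 misalign deg [-0.54 -0.46] q6 0.47 p [ 0.5199 -0.0331  0.1822]
offset to axial -0.022 [-0.0005 -0.0015  0.0009]
offset [ 0.0084 -0.0331 -0.0252] heading -68.52 twist -68.52 toolz [ 0.5655  0.0193 -0.8245]
```

{"fn": "step_arm", "kwargs": {"motion": [{"offset": [0,0,0],"twist": 3},{"offset": [0,0,0],"twist": 5}]}}

```text
time: 28.7
eef_pos: [0.5198, -0.033, 0.1822]
tcp_rot: [0.94, 0.168, 0.293, 0.042]
contact_force: [-14.0, -1.8, 10.9]
opening: 0.223
finger_force: 62.9
```

```bash
python3 tip.py -.022
```

```text
t 28.7 tip rel mouth: x 1.0 y -1.2 axial -21.2 mm F axial 17.0 x -5.3 y -1.1 Tax -0.084 misalign deg [-0.55 -0.43] q6 0.55 p [ 0.5198 -0.033   0.1822]
offset to axial -0.022 [-0.0006 -0.0015  0.0008]
```

{"fn": "step_arm", "kwargs": {"motion": [{"offset": [0,0,0],"twist": 3},{"offset": [0,0,0],"twist": 5}]}}

```text
time: 28.9
eef_pos: [0.5197, -0.0328, 0.1821]
tcp_rot: [0.947, 0.127, 0.295, 0.029]
contact_force: [-13.7, -0.6, 9.6]
opening: 0.221
finger_force: 63.0
```

```bash
python3 tip.py -.022
```

```text
t 28.9 tip rel mouth: x 1.0 y -1.3 axial -21.1 mm F axial 15.7 x -5.8 y 0.1 Tax -0.273 misalign deg [-0.57 -0.41] q6 0.64 p [ 0.5197 -0.0328  0.1821]
offset to axial -0.022 [-0.0006 -0.0015  0.0009]
```

{"fn": "step_arm", "kwargs": {"motion": [{"offset": [0,0,0],"twist": 3},{"offset": [0,0,0],"twist": 5}]}}

```text
time: 29.1
eef_pos: [0.5197, -0.0327, 0.1821]
tcp_rot: [0.951, 0.087, 0.295, 0.017]
contact_force: [-13.0, 0.1, 10.7]
opening: 0.223
finger_force: 63.0
```

```bash
python3 tip.py -.022
```

```text
t 29.1 tip rel mouth: x 0.9 y -1.5 axial -21.1 mm F axial 16.2 x -4.5 y 0.7 Tax -0.533 misalign deg [-0.59 -0.42] q6 0.73 p [ 0.5197 -0.0327  0.1821]
offset to axial -0.022 [-0.0007 -0.0016  0.0009]
```

Torque jumped from 0.08 to 0.53 N m with the tip still on the floor: the screw is at its stop. I'll unload the wind-up and withdraw along the axis.

{"fn": "step_arm", "kwargs": {"motion": [{"offset": [0,0,-0.001],"twist": -5},{"offset": [0,0,-0.0015],"twist": -9}]}}

```text
time: 29.3
eef_pos: [0.5191, -0.033, 0.1822]
tcp_rot: [0.941, 0.161, 0.294, 0.04]
contact_force: [0.3, 0.2, -1.4]
opening: 0.219
finger_force: 60.5
```

```bash
python3 tip.py -.022
```

```text
t 29.3 tip rel mouth: x 0.5 y -1.4 axial -20.7 mm F axial -1.3 x -0.5 y 0.1 Tax 0.042 misalign deg [-0.49 -0.48] q6 0.57 p [ 0.5191 -0.033   0.1822]
offset to axial -0.022 [-0.0001 -0.0015  0.0013]
```

{"fn": "step_arm", "kwargs": {"motion": [{"offset": [0,0,-0.004],"twist": 0},{"offset": [0,0,-0.01],"twist": 0},{"offset": [0,0,-0.02],"twist": 0},{"offset": [0,0,-0.03],"twist": 0},{"offset": [0,0,-0.06],"twist": 0},{"offset": [0,0,-0.09],"twist": 0}]}}

```text
time: 29.9
eef_pos: [0.4679, -0.0352, 0.2585]
tcp_rot: [0.941, 0.158, 0.295, 0.041]
contact_force: [0.3, -0.4, -1.0]
opening: 0.215
finger_force: 60.4
```

```bash
python3 tip.py .05; python3 go.py .35 0 .27 0; python3 w2t.py -.049,.008,0
```

```text
t 29.9 tip rel mouth: x 2.6 y -1.4 axial 71.2 mm F axial -1.0 x -0.4 y -0.4 Tax -0.009 misalign deg [-0.34 -0.61] q6 0.63 p [ 0.4679 -0.0352  0.2585]
offset to axial 0.05 [-0.002  -0.0022  0.0212]
t 29.9 pos [ 0.4679 -0.0352  0.2585] F [ 0.3 -0.4 -1. ] T [-0.03  0.43  0.  ] open 0.215 q [-0.42 -0.54  2.37  0.36  0.79  0.63]
offset [-0.0739 -0.0637 -0.0759] heading -73.84 twist -73.84 toolz [ 0.5685  0.0168 -0.8225]
-.049,.008,0 -> [-0.0354 -0.021  -0.0277]
```

{"fn": "step_arm", "kwargs": {"motion": [{"offset": [-0.035,-0.021,-0.028],"twist": 0}]}}

```text
time: 30.0
eef_pos: [0.4221, -0.0286, 0.2645]
tcp_rot: [0.94, 0.159, 0.299, 0.043]
contact_force: [-0.7, -0.2, 0.6]
opening: 0.223
finger_force: 60.6
```

{"fn": "step_arm", "kwargs": {"motion": [{"offset": [-0.035,-0.021,-0.028],"twist": 0}]}}

```text
time: 30.1
eef_pos: [0.3773, -0.0192, 0.288]
tcp_rot: [0.944, 0.16, 0.285, 0.038]
contact_force: [-77.8, 6.0, 57.4]
opening: 0.218
finger_force: 62.3
```

{"fn": "step_arm", "kwargs": {"motion": [{"offset": [-0.035,-0.021,-0.028],"twist": 0}]}}

```text
time: 30.2
eef_pos: [0.375, -0.0167, 0.2876]
tcp_rot: [0.947, 0.159, 0.277, 0.037]
contact_force: [0.8, -0.4, -1.3]
opening: 0.222
finger_force: 60.8
```

{"fn": "step_arm", "kwargs": {"motion": [{"offset": [-0.035,-0.021,-0.028],"twist": 0}]}}

```text
time: 30.3
eef_pos: [0.3708, -0.0106, 0.2833]
tcp_rot: [0.95, 0.16, 0.267, 0.035]
contact_force: [-0.2, -1.1, -2.5]
opening: 0.222
finger_force: 60.9
```

{"fn": "step_arm", "kwargs": {"motion": [{"offset": [-0.036,-0.021,-0.026],"twist": 0}]}}

```text
time: 30.4
eef_pos: [0.3659, -0.004, 0.2795]
tcp_rot: [0.953, 0.162, 0.256, 0.031]
contact_force: [-0.4, -0.3, -2.7]
opening: 0.22
finger_force: 60.9
```

```bash
python3 go.py .35 0 .27 0; python3 w2t.py -.049,.008,0 -.049,-.008,0
```

```text
t 30.4 pos [ 0.3659 -0.004   0.2795] F [-0.4 -0.3 -2.7] T [-0.05  0.46  0.03] open 0.22 q [-0.46 -0.9   2.48  0.27  1.1   0.71]
offset [-0.0163 -0.0098  0.0004] heading -72.84 twist -72.84 toolz [ 0.4973  0.0228 -0.8673]
-.049,.008,0 -> [-0.0374 -0.0219 -0.0242]
-.049,-.008,0 -> [-0.0426 -0.0067 -0.0246]
```

{"fn": "step_arm", "kwargs": {"motion": [{"offset": [-0.04,-0.014,-0.024],"twist": 0}]}}

```text
time: 30.5
eef_pos: [0.3608, -0.0057, 0.2767]
tcp_rot: [0.955, 0.164, 0.244, 0.028]
contact_force: [-0.1, 0.5, -2.0]
opening: 0.222
finger_force: 60.9
```

{"fn": "step_arm", "kwargs": {"motion": [{"offset": [-0.04,-0.014,-0.023],"twist": 0}]}}

```text
time: 30.6
eef_pos: [0.3554, -0.0096, 0.2741]
tcp_rot: [0.958, 0.165, 0.233, 0.025]
contact_force: [-0.2, 0.9, -0.6]
opening: 0.218
finger_force: 60.9
```

{"fn": "step_arm", "kwargs": {"motion": [{"offset": [-0.04,-0.014,-0.022],"twist": 0}]}}

```text
time: 30.7
eef_pos: [0.35, -0.0141, 0.2717]
tcp_rot: [0.961, 0.165, 0.222, 0.022]
contact_force: [0.3, -0.5, -2.0]
opening: 0.222
finger_force: 60.9
```

{"fn": "step_arm", "kwargs": {"motion": [{"offset": [-0.041,-0.014,-0.02],"twist": 0}]}}

```text
time: 30.8
eef_pos: [0.3442, -0.0199, 0.2695]
tcp_rot: [0.963, 0.166, 0.211, 0.019]
contact_force: [-0.3, -0.2, -1.7]
opening: 0.216
finger_force: 60.9
```

{"fn": "step_arm", "kwargs": {"motion": [{"offset": [-0.042,-0.014,-0.019],"twist": 0}]}}

```text
time: 30.9
eef_pos: [0.3378, -0.0273, 0.2673]
tcp_rot: [0.966, 0.167, 0.199, 0.015]
contact_force: [0.0, -0.2, -2.6]
opening: 0.22
finger_force: 60.8
```

{"fn": "step_arm", "kwargs": {"motion": [{"offset": [-0.043,-0.014,-0.018],"twist": 0}]}}

```text
time: 31.0
eef_pos: [0.3305, -0.0369, 0.2652]
tcp_rot: [0.968, 0.168, 0.188, 0.01]
contact_force: [-0.5, -0.5, -1.1]
opening: 0.224
finger_force: 60.8
```

```bash
python3 go.py .35 0 .27 0; python3 w2t.py -.049,.008,0 -.049,-.008,0
```

```text
t 31.0 pos [ 0.3305 -0.0369  0.2652] F [-0.5 -0.5 -1.1] T [-0.11  0.3  -0.05] open 0.224 q [-0.61 -0.9   2.48  0.26  1.28  0.57]
offset [ 0.0309 -0.0281  0.0043] heading -71.22 twist -71.22 toolz [ 0.3669  0.0432 -0.9293]
-.049,.008,0 -> [-0.0402 -0.0233 -0.0176]
-.049,-.008,0 -> [-0.0454 -0.0082 -0.0183]
```

{"fn": "step_arm", "kwargs": {"motion": [{"offset": [-0.036,-0.034,-0.017],"twist": 0}]}}

```text
time: 31.1
eef_pos: [0.3268, -0.0261, 0.2631]
tcp_rot: [0.97, 0.166, 0.176, 0.007]
contact_force: [0.0, 0.1, -1.5]
opening: 0.22
finger_force: 60.8
```

{"fn": "step_arm", "kwargs": {"motion": [{"offset": [-0.036,-0.034,-0.016],"twist": 0}]}}

```text
time: 31.2
eef_pos: [0.3229, -0.0098, 0.2611]
tcp_rot: [0.972, 0.167, 0.164, 0.003]
contact_force: [0.2, 0.6, -1.6]
opening: 0.221
finger_force: 60.8
```

{"fn": "step_arm", "kwargs": {"motion": [{"offset": [-0.036,-0.034,-0.015],"twist": 0}]}}

```text
time: 31.3
eef_pos: [0.3181, 0.009, 0.2593]
tcp_rot: [0.974, 0.169, 0.152, 0.001]
contact_force: [-0.9, 0.8, -2.4]
opening: 0.216
finger_force: 60.8
```

{"fn": "step_arm", "kwargs": {"motion": [{"offset": [-0.037,-0.034,-0.014],"twist": 0}]}}

```text
time: 31.4
eef_pos: [0.3118, 0.0306, 0.2577]
tcp_rot: [0.976, 0.169, 0.14, -0.001]
contact_force: [-0.2, -0.2, -1.3]
opening: 0.224
finger_force: 60.8
```

{"fn": "step_arm", "kwargs": {"motion": [{"offset": [-0.038,-0.034,-0.012],"twist": 0}]}}

```text
time: 31.5
eef_pos: [0.3031, 0.0557, 0.2562]
tcp_rot: [0.977, 0.17, 0.128, -0.0]
contact_force: [0.5, 0.4, -1.7]
opening: 0.217
finger_force: 60.8
```

{"fn": "step_arm", "kwargs": {"motion": [{"offset": [-0.038,-0.034,-0.01],"twist": 0}]}}

```text
time: 31.6
eef_pos: [0.2905, 0.0849, 0.255]
tcp_rot: [0.979, 0.169, 0.117, 0.001]
contact_force: [0.6, 0.2, -1.4]
opening: 0.223
finger_force: 60.8
```

```bash
python3 go.py .35 0 .27 0; python3 w2t.py -.049,.008,0 -.049,-.008,0
```

```text
t 31.6 pos [0.2905 0.0849 0.255 ] F [ 0.6  0.2 -1.4] T [-0.03  0.18  0.04] open 0.223 q [-0.11 -0.9   2.48  0.06  1.33  1.11]
offset [ 0.0297  0.1004 -0.0041] heading -70.63 twist -70.63 toolz [ 0.2298  0.0376 -0.9725]
-.049,.008,0 -> [-0.0422 -0.0238 -0.011 ]
-.049,-.008,0 -> [-0.0475 -0.0087 -0.0116]
```

{"fn": "step_arm", "kwargs": {"motion": [{"offset": [-0.042,-0.025,-0.011],"twist": 0}]}}

```text
time: 31.7
eef_pos: [0.275, 0.1099, 0.2538]
tcp_rot: [0.98, 0.17, 0.106, 0.004]
contact_force: [0.3, 0.5, -1.7]
opening: 0.221
finger_force: 60.8
```

{"fn": "step_arm", "kwargs": {"motion": [{"offset": [-0.042,-0.025,-0.01],"twist": 0}]}}

```text
time: 31.8
eef_pos: [0.2547, 0.1369, 0.2529]
tcp_rot: [0.981, 0.169, 0.096, 0.008]
contact_force: [1.2, 0.0, -1.0]
opening: 0.219
finger_force: 60.8
```

{"fn": "step_arm", "kwargs": {"motion": [{"offset": [-0.044,-0.018,-0.009],"twist": 0}]}}

```text
time: 31.9
eef_pos: [0.2314, 0.1603, 0.2522]
tcp_rot: [0.982, 0.169, 0.087, 0.013]
contact_force: [-0.0, 1.0, -1.5]
opening: 0.223
finger_force: 60.8
```

{"fn": "step_arm", "kwargs": {"motion": [{"offset": [-0.046,-0.014,-0.007],"twist": 0}]}}

```text
time: 32.0
eef_pos: [0.2042, 0.1815, 0.2517]
tcp_rot: [0.982, 0.169, 0.079, 0.019]
contact_force: [1.3, 1.5, -2.1]
opening: 0.215
finger_force: 60.8
```

{"fn": "step_arm", "kwargs": {"motion": [{"offset": [-0.046,-0.008,-0.006],"twist": 0}]}}

```text
time: 32.1
eef_pos: [0.1747, 0.1987, 0.2514]
tcp_rot: [0.983, 0.168, 0.073, 0.026]
contact_force: [-0.6, 1.1, -1.8]
opening: 0.22
finger_force: 60.8
```

```bash
python3 go.py .35 0 .27 0; python3 w2t.py -.049,.008,0 -.049,-.008,0
```

```text
t 32.1 pos [0.1747 0.1987 0.2514] F [-0.6  1.1 -1.8] T [0.11 0.13 0.03] open 0.22 q [ 0.56 -0.9   2.48 -0.1   1.44  1.8 ]
offset [0.0996 0.2459 0.0136] heading -70.86 twist -70.86 toolz [ 0.1516 -0.0273 -0.9881]
-.049,.008,0 -> [-0.043  -0.0236 -0.0076]
-.049,-.008,0 -> [-0.0484 -0.0085 -0.0072]
```

{"fn": "step_arm", "kwargs": {"motion": [{"offset": [0.03,0.035,0.008],"twist": 0},{"offset": [0.055,0.075,0.014],"twist": 0},{"offset": [0.07,0.115,0.018],"twist": 0},{"offset": [0.075,0.155,0.022],"twist": 0},{"offset": [0.07,0.19,0.023],"twist": 0},{"offset": [0.061,0.197,0.023],"twist": 0}]}}

```text
time: 32.7
eef_pos: [0.3012, 0.0295, 0.2521]
tcp_rot: [0.983, 0.166, 0.072, 0.027]
contact_force: [-0.7, 0.8, -1.9]
opening: 0.219
finger_force: 60.9
```

{"fn": "step_arm", "kwargs": {"motion": [{"offset": [-0.018,-0.007,-0.003],"twist": 0}]}}

```text
time: 32.8
eef_pos: [0.2812, 0.0313, 0.2518]
tcp_rot: [0.983, 0.166, 0.072, 0.026]
contact_force: [-0.8, 0.2, -1.8]
opening: 0.215
finger_force: 60.9
```

{"fn": "step_arm", "kwargs": {"motion": [{"offset": [-0.018,-0.007,-0.003],"twist": 0}]}}

```text
time: 32.9
eef_pos: [0.2771, 0.0357, 0.2503]
tcp_rot: [0.983, 0.167, 0.066, 0.026]
contact_force: [-0.1, -0.4, -0.6]
opening: 0.223
finger_force: 60.7
```

{"fn": "step_arm", "kwargs": {"motion": [{"offset": [-0.045,-0.016,-0.007],"twist": 0}]}}

```text
time: 33.0
eef_pos: [0.2695, 0.0454, 0.2501]
tcp_rot: [0.984, 0.167, 0.054, 0.028]
contact_force: [0.1, 0.5, -2.4]
opening: 0.223
finger_force: 60.8
```

{"fn": "step_arm", "kwargs": {"motion": [{"offset": [-0.045,-0.016,-0.006],"twist": 0}]}}

```text
time: 33.1
eef_pos: [0.2602, 0.0572, 0.2497]
tcp_rot: [0.985, 0.167, 0.042, 0.029]
contact_force: [0.1, 0.4, -1.3]
opening: 0.218
finger_force: 60.8
```

```bash
python3 go.py .35 0 .27 0; python3 w2t.py .1,0,0 0,.1,0
```

```text
t 33.1 pos [0.2602 0.0572 0.2497] F [ 0.1  0.4 -1.3] T [ 0.09  0.02 -0.03] open 0.218 q [-0.14 -0.9   2.48 -0.03  1.46  1.09]
offset [ 0.067   0.0847 -0.0095] heading -70.87 twist -70.87 toolz [ 0.0916 -0.043  -0.9949]
.1,0,0 -> [0.0941 0.0327 0.0092]
0,.1,0 -> [ 0.0332 -0.0942 -0.0043]
```

{"fn": "step_arm", "kwargs": {"motion": [{"offset": [0.02,0.04,0.005],"twist": 0},{"offset": [0.02,0.085,0.008],"twist": 0},{"offset": [0.005,0.13,0.01],"twist": 0},{"offset": [-0.015,0.17,0.012],"twist": 0},{"offset": [-0.022,0.183,0.012],"twist": 0}]}}

```text
time: 33.6
eef_pos: [0.3003, -0.1262, 0.2492]
tcp_rot: [0.985, 0.166, 0.041, 0.03]
contact_force: [0.5, -0.6, -1.9]
opening: 0.221
finger_force: 60.9
```

{"fn": "step_arm", "kwargs": {"motion": [{"offset": [-0.012,-0.015,-0.002],"twist": 0}]}}

```text
time: 33.7
eef_pos: [0.2846, -0.1152, 0.2494]
tcp_rot: [0.985, 0.166, 0.041, 0.029]
contact_force: [0.4, 0.8, -0.9]
opening: 0.22
finger_force: 60.8
```

{"fn": "step_arm", "kwargs": {"motion": [{"offset": [-0.012,-0.015,-0.002],"twist": 0}]}}

```text
time: 33.8
eef_pos: [0.2677, -0.103, 0.2491]
tcp_rot: [0.985, 0.167, 0.041, 0.028]
contact_force: [-1.0, -0.6, -2.1]
opening: 0.219
finger_force: 60.8
```

{"fn": "step_arm", "kwargs": {"motion": [{"offset": [-0.031,-0.038,-0.005],"twist": 0}]}}

```text
time: 33.9
eef_pos: [0.2525, -0.0858, 0.2491]
tcp_rot: [0.985, 0.167, 0.033, 0.024]
contact_force: [-15.3, 8.0, 8.5]
opening: 0.226
finger_force: 61.0
```

{"fn": "step_arm", "kwargs": {"motion": [{"offset": [-0.031,-0.038,-0.004],"twist": 0}]}}

```text
time: 34.0
eef_pos: [0.2506, -0.0708, 0.2485]
tcp_rot: [0.986, 0.167, 0.021, 0.019]
contact_force: [0.5, 0.3, -1.6]
opening: 0.223
finger_force: 60.8
```

```bash
python3 go.py .35 0 .27 0; python3 w2t.py .1,0,0 0,.1,0
```

```text
t 34.0 pos [ 0.2506 -0.0708  0.2485] F [ 0.5  0.3 -1.6] T [0.01 0.03 0.  ] open 0.223 q [-0.68 -0.9   2.48  0.01  1.5   0.56]
offset [ 0.1179 -0.0332 -0.0189] heading -70.82 twist -70.82 toolz [ 0.0469 -0.0299 -0.9985]
.1,0,0 -> [0.0943 0.0328 0.0047]
0,.1,0 -> [ 0.033  -0.0944 -0.003 ]
```

{"fn": "step_arm", "kwargs": {"motion": [{"offset": [-0.031,-0.038,-0.003],"twist": 0}]}}

```text
time: 34.1
eef_pos: [0.2488, -0.0526, 0.2486]
tcp_rot: [0.986, 0.167, 0.009, 0.015]
contact_force: [0.0, 0.4, -1.8]
opening: 0.221
finger_force: 60.8
```

{"fn": "step_arm", "kwargs": {"motion": [{"offset": [-0.02,-0.026,-0.002],"twist": 0}]}}

```text
time: 34.2
eef_pos: [0.2473, -0.0376, 0.2486]
tcp_rot: [0.986, 0.168, 0.001, 0.012]
contact_force: [-0.7, 0.4, -0.8]
opening: 0.216
finger_force: 60.9
```

```bash
python3 go.py .35 0 .27 0; python3 w2t.py .1,0,0 0,.1,0
```

```text
t 34.2 pos [ 0.2473 -0.0376  0.2486] F [-0.7  0.4 -0.8] T [0.01 0.   0.01] open 0.216 q [-0.55 -0.9   2.48 -0.02  1.54  0.68]
offset [ 0.1094 -0.0009 -0.0216] heading -70.65 twist -70.65 toolz [ 0.0069 -0.0236 -0.9997]
.1,0,0 -> [0.0943 0.0331 0.0007]
0,.1,0 -> [ 0.0331 -0.0943 -0.0024]
```

{"fn": "step_arm", "kwargs": {"motion": [{"offset": [0.035,-0.024,-0.003],"twist": -7},{"offset": [0.07,-0.048,-0.006],"twist": -14},{"offset": [0.105,-0.072,-0.009],"twist": -21},{"offset": [0.14,-0.096,-0.012],"twist": -28},{"offset": [0.175,-0.12,-0.015],"twist": -35},{"offset": [0.21,-0.144,-0.018],"twist": -42},{"offset": [0.245,-0.168,-0.021],"twist": -49},{"offset": [0.28,-0.192,-0.024],"twist": -56},{"offset": [0.315,-0.216,-0.027],"twist": -62},{"offset": [0.34,-0.233,-0.03],"twist": -67},{"offset": [0.348,-0.239,-0.03],"twist": -67},{"offset": [0.348,-0.239,-0.03],"twist": -67}]}}

```text
time: 35.4
eef_pos: [0.4963, 0.3041, 0.2715]
tcp_rot: [0.729, 0.684, -0.006, 0.01]
contact_force: [0.3, -0.1, -1.6]
opening: 0.223
finger_force: 60.8
```

```bash
python3 - <<'E'
from tip import *
s=avg("scene",5);np.save("s3.npy",s)
st=ctrl.get_state();M=R.from_quat(st["tcp_rot"]).as_matrix();p=st["eef_pos"];T=p+M@KO
print(p,M[:,2],"tip",T,"q",st["qpos"])
u,v=proj("scene",T)[0];print("tip px",u,v, "offset to hole", M.T@(np.array([.4965,.306,T[2]])-T))
c=crop(s,int(u)-25,int(v)-25,55,60,8)
cv2.imwrite("pics/k9.png",c)
E
```

```text
[0.49550558 0.30240396 0.27208092] [ 0.00616407 -0.02324777 -0.99971073] tip [0.4962835  0.30356899 0.18053215] q [ 0.38318974  0.06088313  1.77919895 -0.02474046  1.30456399  0.45453317]
tip px 406.0299031202103 167.5261552918506 offset to hole [ 2.43930221e-03  5.88406188e-05 -5.51811705e-05]
```

View pics/k9.png

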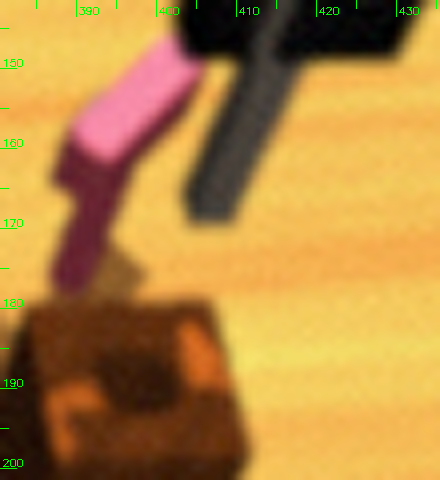

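The hole shows at about scene (397.6,189), and the tip at about (407,168), as predicted. I'll work out the last correction.

```bash
python3 - <<'E'
from tip import *
print(ray("scene",397.6,189.1,.09))
t=ray("scene",397.6,189.1,.09)
E
```

```text
[0.49564164 0.30571282 0.09      ]
```

{"fn": "step_arm", "kwargs": {"motion": [{"offset": [0.003,-0.001,0.03],"twist": 0},{"offset": [0.0035,-0.001,0.06],"twist": 0},{"offset": [0.004,-0.0013,0.075],"twist": 0},{"offset": [0.0042,-0.0014,0.09],"twist": 0},{"offset": [0.0045,-0.0015,0.1],"twist": 0}]}}

```text
time: 36.15
eef_pos: [0.4954, 0.3053, 0.1713]
tcp_rot: [0.729, 0.684, -0.006, 0.011]
contact_force: [-1.0, -0.1, -0.9]
opening: 0.221
finger_force: 60.9
```

```bash
python3 - <<'E'
from tip import *
st=ctrl.get_state();M=R.from_quat(st["tcp_rot"]).as_matrix();p=st["eef_pos"];T=p+M@KO
print(p,M[:,2],"tip",T,st["contact_force"],"to go", M.T@(np.array([.4958,.3058,.0165])-T))
E
```

```text
[0.49538515 0.30530554 0.17126036] [ 0.00606827 -0.02314846 -0.99971362] tip [0.49615153 0.30647984 0.07971161] [-1.00877962 -0.07542297 -0.93053425] to go [ 0.00073498 -0.00078373  0.06320712]
```

{"fn": "step_arm", "kwargs": {"motion": [{"offset": [0.0003,-0.0003,0.02],"twist": 0},{"offset": [0.0005,-0.0005,0.04],"twist": 0},{"offset": [0.0007,-0.0007,0.052],"twist": 0},{"offset": [0.0007,-0.0008,0.059],"twist": 0},{"offset": [0.0007,-0.0008,0.061],"twist": 0}]}}

```text
time: 36.65
eef_pos: [0.495, 0.305, 0.1105]
tcp_rot: [0.729, 0.684, -0.006, 0.01]
contact_force: [-0.2, -0.7, -1.0]
opening: 0.219
finger_force: 60.9
```

```bash
python3 go.py .496 .306 .1065 -3.3
```

```text
t 36.65 pos [0.495  0.305  0.1105] F [-0.2 -0.7 -1. ] T [-0.01 -0.03 -0.03] open 0.219 q [ 0.39  0.23  1.9  -0.03  1.01  0.47]
offset [0.0012 0.0009 0.004 ] heading -3.63 twist -0.33 toolz [ 0.0057 -0.0233 -0.9997]
```

{"fn": "step_arm", "kwargs": {"motion": [{"offset": [0,0,0.001],"twist": 0},{"offset": [0,0,0.002],"twist": 0}]}}

```text
time: 36.85
eef_pos: [0.4958, 0.3053, 0.1099]
tcp_rot: [0.729, 0.684, -0.005, 0.011]
contact_force: [-0.1, -0.3, -2.2]
opening: 0.218
finger_force: 60.9
```

{"fn": "step_arm", "kwargs": {"motion": [{"offset": [0,0,0.001],"twist": 0},{"offset": [0,0,0.002],"twist": 0}]}}

```text
time: 37.05
eef_pos: [0.4958, 0.3051, 0.1086]
tcp_rot: [0.729, 0.684, -0.005, 0.011]
contact_force: [-2.7, -2.7, 6.9]
opening: 0.224
finger_force: 62.2
```

{"fn": "step_arm", "kwargs": {"motion": [{"offset": [0,0,-0.0005],"twist": 0},{"offset": [0,0,-0.0005],"twist": 0},{"offset": [0,0,-0.0005],"twist": 0},{"offset": [0,0,-0.0005],"twist": 0}], "gripper": 0.05}}

```text
time: 37.45
eef_pos: [0.495, 0.3049, 0.1072]
tcp_rot: [0.729, 0.684, -0.006, 0.011]
contact_force: [0.3, 0.0, -0.3]
opening: 0.582
finger_force: 0.0
```

{"fn": "step_arm", "kwargs": {"motion": [{"offset": [0,0,-0.02],"twist": 0},{"offset": [0,0,-0.05],"twist": 0},{"offset": [0,0,-0.1],"twist": 0},{"offset": [-0.04,-0.02,-0.13],"twist": 0},{"offset": [-0.08,-0.05,-0.14],"twist": 0},{"offset": [-0.12,-0.07,-0.14],"twist": 0},{"offset": [-0.16,-0.07,-0.14],"twist": 0},{"offset": [-0.2,-0.07,-0.14],"twist": 0},{"offset": [-0.24,-0.06,-0.14],"twist": 0},{"offset": [-0.28,-0.05,-0.14],"twist": 0},{"offset": [-0.32,-0.05,-0.14],"twist": 0},{"offset": [-0.36,-0.04,-0.14],"twist": 0}]}}

```text
time: 38.65
eef_pos: [0.4308, -0.0499, 0.2552]
tcp_rot: [0.729, 0.684, -0.006, 0.011]
contact_force: [0.6, -0.1, 0.6]
opening: 0.584
finger_force: 0.0
```

```bash
python3 - <<'E'
from h import *
s=avg("scene",4);t=avg("top",4);t0=np.load("t0.npy")
f=lambda o:cv2.resize(o,(400,400))
cv2.imwrite("pics/f10.png",np.hstack([f(crop(s,370,160,50,50,8)),f(crop(t,150,170,60,60,6.66))]))
for v in range(196,212): print(v,t[v,290:303].mean(0).round(), end=" ")
print(ctrl.get_state()["eef_pos"])
E
```

```text
196 [115. 129. 133.] 197 [110. 125. 129.] 198 [ 97. 109. 114.] 199 [82. 92. 98.] 200 [70. 79. 85.] 201 [70. 78. 84.] 202 [68. 76. 83.] 203 [66. 73. 80.] 204 [61. 68. 74.] 205 [48. 55. 61.] 206 [31. 37. 43.] 207 [22. 28. 37.] 208 [21. 30. 39.] 209 [24. 33. 43.] 210 [26. 35. 47.] 211 [28. 38. 50.] [ 0.43128614 -0.04734599  0.25496762]
```

View pics/f10.png

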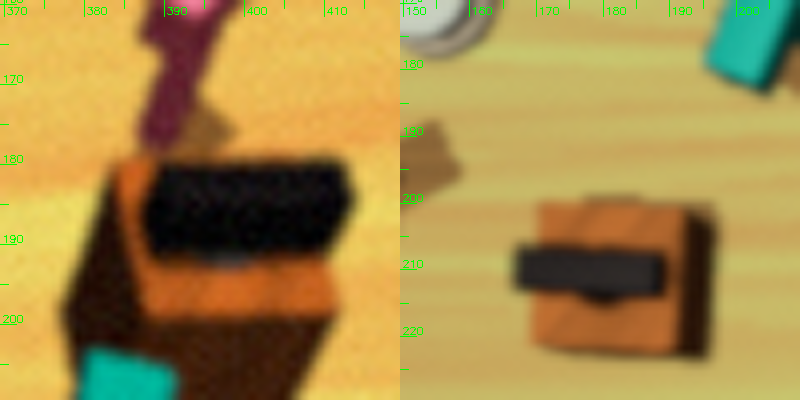

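The key stands upright in its stand again, with its handle at top (180,211) as at the start. I'll clear the arm and check numerically that the tray is shut and nothing else has moved.

{"fn": "step_arm", "kwargs": {"motion": [{"offset": [-0.04,-0.02,0],"twist": 0},{"offset": [-0.09,-0.04,0],"twist": 0},{"offset": [-0.13,-0.07,0],"twist": 0},{"offset": [-0.17,-0.1,0],"twist": 0},{"offset": [-0.2,-0.13,0],"twist": 0},{"offset": [-0.24,-0.15,0],"twist": 0},{"offset": [-0.24,-0.15,0],"twist": 0}]}}

```text
time: 39.75
eef_pos: [0.2646, -0.2812, 0.2599]
tcp_rot: [0.731, 0.682, -0.007, 0.011]
contact_force: [1.8, 0.3, -0.7]
opening: 0.583
finger_force: 0.0
```

```bash
python3 - <<'E'
from h import *
t=avg("top",6);t0=np.load("t0.npy");t1=np.load("t1.npy");s=avg("scene",6);s0=np.load("s0.npy")
for v in (198,200,202,204,205,206,207,208,210): print(v,t1[v,290:303].mean(0).round(),t[v,290:303].mean(0).round())
for nm,im,im0,bx in(("plate",t,t0,(355,193,45,45)),("comb",t,t0,(268,238,54,26)),("dkeys",t,t0,(330,234,32,34)),("paperw",t,t0,(208,234,30,30)),("jar",t,t0,(140,155,28,28)),("case",t,t0,(388,140,62,34)),("key",t,t0,(165,195,32,30)),("white",t,t0,(214,190,26,32)),("teal",t,t0,(192,146,30,42)),("big",t,t0,(112,186,50,28)),("pink",t,t0,(158,236,30,26))):
    x,y,w,h=bx
    a=im0[y:y+h,x:x+w].mean(2).astype(np.float32);b=im[y:y+h,x:x+w].mean(2).astype(np.float32)
    print(nm,"shift",np.round(cv2.phaseCorrelate(a,b,cv2.createHanningWindow((w,h),cv2.CV_32F)),2))
E
```

```text
198 [119. 134. 138.] [120. 136. 140.]
200 [119. 124. 125.] [120. 125. 126.]
202 [152. 142. 137.] [154. 143. 139.]
204 [154. 143. 138.] [155. 145. 140.]
205 [148. 140. 137.] [150. 142. 138.]
206 [123. 132. 133.] [125. 133. 135.]
207 [ 89. 124. 135.] [ 90. 126. 136.]
208 [ 69. 119. 138.] [ 70. 121. 139.]
210 [ 63. 114. 139.] [ 64. 115. 141.]Traceback (most recent call last):
  File "<stdin>", line 7, in <module>
    return _wrapfunc(a, 'round', decimals=decimals, out=out)
    return _wrapit(obj, method, *args, **kwds)
    conv = _array_converter(obj)
ValueError: setting an array element with a sequence. The requested array has an inhomogeneous shape after 1 dimensions. The detected shape was (2,) + inhomogeneous part.
```

```bash
python3 -c "
from plant import ctrl
print(ctrl.sign_off())"
```

```text
the job is handed in; nothing more can be done
None
```

I pushed the tray fully shut, turned the screw clockwise to its stop with the key fully home, put the key back upright in its stand, and handed the job in at about 40 s. The step that was meant to confirm the other loose things hadn't moved crashed, but the arm's path kept clear of them.

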